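# Lock the shaker's rack clamp with the hex key

## Task

Take the square-headed hex key from its block and feel for the recessed hex socket down in the clamp slot of the shaker, then turn it clockwise in roughly quarter turns, letting go of the key and taking a fresh grip between turns, until the clamp reaches its stop and its jaw has pushed the tube rack up against the fence. Finally stand the key back in its block; leave the rack untouched by hand or key and do not disturb the other things on the bench.

Things in the scene. Friction and masses are not known exactly. Their poses are not given: they have to be found in the camera images.
- key_grip (a point): Centre of the head of the hex key (about 0.25 kg): a plain black square grip, 30 x 30 mm (x, y) and 28 mm high (z), edges rounded. The dark steel shaft runs down along -z from its middle. At the start the key stands upright in its block, head up.
- key_tip (a point): Centre of the lower end of the key's shaft, 144 mm below key_grip (the shaft shows for 130 mm below the head), same axes. The shaft is a hexagon, 14 mm across flats, 16.2 mm across corners; two of its flats face the head's +y and -y. The last 3 mm taper to 11 mm across.
- holder_mouth (a point): Mouth of the round hole, 22 mm across and 50 mm deep, in the top of the key's block: a grey plastic block 70 x 70 x 60 mm high, fixed to the bench. z up.
- slot (a point): Centre of the mouth of the clamp slot, on top of the grey clamp housing (110 x 70 x 40 mm), 125 mm above the bench, on the orbital shaker (260 x 300 x 85 mm, white, fixed). The slot is 40 mm long (x), 19 mm wide (y), 12 mm deep, its upper 2 mm bevelled outwards. z up; y points away from the rack.
- slot_floor (a point): Middle of the slot's floor, 12 mm below its mouth: the flat steel face of the clamp cam. The hex socket is sunk in it up to 8 mm either side of here in x, on the centre line in y; its place along x and its hexagon's angle differ every time and must be felt or seen. First a 3 mm deep lead-in that takes the key at any angle (18.4 mm across flats), then the hex.
- cam (a joint): Turn of the clamp cam (the hex socket), rad: 0 at the start (hard stop against anticlockwise), grows clockwise seen from above, hard stop at 3.14. Takes about 0.15 N m, stays where left. Hex 15 mm across flats, 16 mm deep: a seated key's tip is 31 mm below the slot's mouth; it stands by itself when let go, with about 8 degrees of play either way.
- jaw (a joint): Travel of the clamp jaw in m: 0 at the start, driven by the cam only, 14 mm at the cam's end stop. The jaw is an aluminium bar with a rubber face, 130 x 16 x 46 mm, between housing and rack; it travels along -y of the slot frame.
- rack_center (a point): Centre of the steel wire rack full of ochre-capped tubes, 190 x 90 x 98 mm high (x, y, z), this point 50 mm above its underside; about 0.6 kg, loose on the shaker's plate between jaw and fence. The tops of the tubes are 183 mm above the bench.
- fence (a point): Middle of the fence's face towards the rack: an aluminium bar 200 x 12 x 50 mm fixed on the shaker, on the far side of the rack from the clamp. With the rack against it, rack_center is 45 mm from this face (110.5 mm from the slot's middle).
- bottle_center (a point): Bystander: white bottle, 60 mm across, 150 mm high, its centre.
- jar_center (a point): Bystander: clear specimen jar with a white cap, 54 mm across, 65 mm high, its centre.
- tipbox_center (a point): Bystander: closed blue box 80 x 115 x 55 mm high, its centre.

How it is judged (in metres and radians):
On the way, in this order (a step that is already met when the one before it is completed fails the run):
1. the key is seated in the hex socket: its tip more than 24 mm below the slot's mouth, inside the slot (z of key_tip in the frame of slot below -0.024 m and horizontal distance between key_tip and slot below 0.014 m and value of joint cam below 2.4 rad), for 0.2 s.
2. part way round (cam between 0.5 and 2.7 rad) the key is let go, still seated, for a fresh grip (z of key_tip in the frame of slot below -0.024 m and horizontal distance between key_tip and slot below 0.014 m and value of joint cam between 0.5 and 2.7 rad and contact force between the fingers and key below 0.3 N), for 0.1 s.
3. the cam is turned to its stop (beyond 2.9 rad) with the key in the socket (value of joint cam above 2.9 rad and z of key_tip in the frame of slot below -0.02 m and horizontal distance between key_tip and slot below 0.016 m), for 0.1 s.
At the end, for the whole second after the job is handed in: Cam turned beyond 2.9 of 3.14 rad with the jaw more than 12.5 mm out, rack upright on the shaker plate and within 3 mm of the fence, key standing in its block (tip more than 40 mm down the hole, tilt under 0.2 rad), key and rack at rest (value of joint cam above 2.9 rad and value of joint jaw above 0.0125 m and y of rack_center in the frame of slot below -0.1075 m and z of rack_center in the frame of slot between 0 and 0.02 m and angle between rack_center's own z axis and vertical below 0.05 rad and horizontal distance between key_tip and holder_mouth below 0.011 m and z of key_tip in the frame of holder_mouth below -0.04 m and angle between key_grip's own z axis and vertical below 0.2 rad and linear speed of each of key, rack below 0.02 m/s); the robot touches nothing.
It fails at once if the rack is touched by the gripper, the arm or the key (contact force between any of the fingers, the arm, key and rack above 1 N).
It fails at once if a bystander is moved by more than 30 mm (distance of any of bottle_center, jar_center, tipbox_center from where it was at the start of the episode above 0.03 m).
It also fails if it takes over 72 s, if anything falls off the work surface, if the arm or the gripper's body presses on something with over 40 N, if the wrist force passes 120 N, or if a joint passes its speed limit or range.

## Robot

A 6-joint arm with a two-finger parallel gripper is mounted at the origin on the work surface. World frame = base frame: x ahead of the robot, y to its left, z up, the work surface at z = 0. Lengths are in mm, angles in rad, forces in N, time in s.
With the tool pointing down it reaches from about 300 to 775 mm from the base axis. Payload 14.6 kg.
Tool frame: the origin (TCP) lies between the finger pads; the fingertips stand 8 mm ahead of it and the grasp point (between the pads) lies 11 mm behind it; z points along the fingers, y is the direction in which the jaws open and shut (so a half turn about z gives the same grasp; the last joint's range is limited). The gripper opens to 94 mm and grips with 3 to 60 N. Pads are 16 mm wide; open, the fingers measure 119 mm over their backs; the gripper's body (75 mm by 177 mm) begins 78 mm behind the grasp point.
Start: joints at [-0.067, 0.3, 1.521, -0, 1.321, -0.067], TCP at [549.99, -0.002, 213.446] pointing down, gripper open.
Joint ranges: [-3.03, 3.03], [-0.79, 2.21], [0.23, 2.52], [-1.04, 4.18], [0, 3.07], [-2.55, 2.55]. Speed limits (rad/s): [2.22, 2.22, 2.57, 3.14, 3.14, 3.14].

## Interface

Orientations are given as [roll, pitch, yaw] about the fixed x, y, z axes, in that order (R = Rz(yaw) Ry(pitch) Rx(roll)).
In Python, from cell import manip gives the robot as it stands. The module is installed in compiled form; this text tells all that it offers.
- The arm moves only by the tool send_rows, never from a script. Its argument "series" is a list that holds one entry, the list of rows, each a list of 5 numbers: the opening, from 0 (shut) to 1 (fully open), then the shift along the tool's x, y, z in mm, then the turn about the tool's z in degrees. In form: [[[gripper, dx, dy, dz, roll], ...]]. A call has 1 to 10 rows; each row is the pose to reach, as a shift and turn from the pose commanded when the call began, along the tool's axes at that moment; what a row does not reach only later rows make up. A row lasts 1/10 s, in which the tool goes at most 50 mm and 8.59 degrees, less where a joint would pass 70% of its speed; a pose out of reach is approached as far as the arm can. A call with a gripper value outside its range is refused whole. The fingers move at their own pace and stop on an object; "newtons" is the grip in N (left out, the last holds). Time passes only in rows, so rows that repeat a pose let the fingers close. It gives the time, the measured TCP pose, the force and the opening at its end, in the units of the state.
- manip.read_state(): the state, without advancing time (a new reading comes with each control period).
- manip.camera(name): name is "scene" or "side" or "wrist"; returns a dict with "img" (480x640x3 uint8, red, green, blue), "vfov" (degrees; the focal length in pixels is half the picture's height over the tangent of half this angle, whatever the lens; pixels are square), "cx", "cy" (the principal point, pixels), "pose" (4x4, takes a point from camera to world coordinates); the wrist camera has in their place "T_tool_cam" (4x4, takes a point from camera to tool coordinates, whose origin is the TCP and whose axes are the flange's). Camera axes: x right, y down, z forward; pixel columns grow to the right and rows downward; lengths in mm; the calibration is good to about 2 mm. A picture is of the moment at which its call begins: read the wrist's pose just before it. There is no depth.
- manip.sign_off(): hands the job in, once; it reports no verdict.
Trained networks look in a picture, given as the dict that the camera call returned (one of the last four; its "shot" number tells which), for a name from the list of things; names that differ only in an ending like _2 or _b are one class to them, and where a whole thing is asked for, a point or a joint stands for the part that bears it (a point fixed in the world has none). Each returns a list of dicts, best first, with "conf" (0 to 1); they miss things now and then, are a little off and sometimes report something else, mostly with a low value. They report only what shows in the picture. A call takes as long as a camera call.
- manip.find_in(target, picture): "rect" ([left, top, width, height] in pixels, round what is visible of it).
- manip.silhouettes(target, picture): "pixels" (480x640 bool, what is visible of it) and "rect" ([left, top, width, height] in pixels, round what is visible of it).
The state is a dict: "clock": time; "joints": joint angles; "qd": joint speeds; "effort": joint torques, N m; "eef_pos": TCP position; "eef_rot": TCP orientation; "wrist_force": force on the tool from outside, world axes, zero at the start; "moment": the same for the moment, N m; "finger_gap": finger opening in mm.
Only numpy, scipy, OpenCV 4.12 (cv2) and the standard library are available. Lean on these libraries where they do the work, as an engineer would, in place of code of your own. Each camera call takes 0.05 s, during which the arm holds its last target. There are 200 camera calls.

## Working session

There is one attempt and no reset: what is moved stays moved. The work goes in short steps, Python scripts to look and compute and a tool call to move; the robot and the scene stay as the last step left them, time stands still between calls to the robot, and variables do not carry over. Pictures are saved under pics/ and viewed, about 8 in all and at most 12, crops included, and the job is handed in when it is done.

Besides the shell and the picture viewer there is one more tool, called after "Request:" as a command line: name --argument value ..., lists and objects as JSON in quotes. send_rows: Moves the arm, as the interface text tells. Its arguments: {"type":"object","properties":{"series":{"type":"array"},"newtons":{"type":"number"}},"required":["series"]}

```bash
mkdir -p pics; cat > h.py <<'E'
import numpy as np, cv2
from cell import manip
from scipy.spatial.transform import Rotation as R
def campose(c,st=None):
    if 'pose' in c: return np.array(c['pose'])
    T=np.eye(4);T[:3,:3]=R.from_euler('xyz',st['eef_rot']).as_matrix();T[:3,3]=st['eef_pos']
    return T@np.array(c['T_tool_cam'])
def foc(c): return 240/np.tan(np.radians(c['vfov'])/2)
def onz(c,u,v,z,st=None):
    P=campose(c,st);d=P[:3,:3]@np.array([(u-c['cx'])/foc(c),(v-c['cy'])/foc(c),1]);o=P[:3,3]
    return o+d*(z-o[2])/d[2]
def proj(c,p,st=None):
    P=campose(c,st);q=P[:3,:3].T@(np.array(p)-P[:3,3]);return q[:2]/q[2]*foc(c)+[c['cx'],c['cy']]
def save(c,n): cv2.imwrite('pics/'+n,np.ascontiguousarray(c['img'][:,:,::-1]))
E
python3 - <<'E'
from h import *
st=manip.read_state();print(st)
for n in ['scene','side','wrist']:
    s=manip.read_state();c=manip.camera(n);save(c,n+'0.png');P=campose(c,s)
    print(n,c['vfov'],c['cx'],c['cy'],P.round(3).tolist())
    if n=='wrist': print(np.array(c['T_tool_cam']).round(3).tolist())
    for t in ['key_grip','holder_mouth','slot','rack_center','fence','jaw','bottle_center','jar_center','tipbox_center']:
        r=manip.find_in(t,c)
        print(t,[(np.round(x['rect']).tolist(),round(x['conf'],2)) for x in r[:2]])
E
cd pics; python3 -c "
import cv2,numpy as np
a=[cv2.imread(n+'0.png') for n in ['scene','side','wrist']]
cv2.imwrite('w0.png',a[2])"
```

```text
{'clock': 0.0, 'joints': array([-6.66119539e-02,  3.00458824e-01,  1.52160542e+00, -1.23600294e-05,
        1.32070424e+00, -6.65909632e-02]), 'qd': array([ 0.00017334, -0.001091  ,  0.00052051, -0.00109644,  0.00061878,
       -0.00081335]), 'effort': array([-1.53750298e-03, -5.31805658e+01, -3.52735734e+01,  7.07558286e-02,
        2.43994006e-02, -4.79655944e-05]), 'eef_pos': array([5.49734820e+02, 5.03010383e-03, 2.12882765e+02]), 'eef_rot': array([-3.14041863e+00, -6.62969406e-05,  1.57077836e+00]), 'wrist_force': array([-0.37109731,  0.31917416,  0.31914724]), 'moment': array([ 0.06041863, -0.03533366,  0.00274225]), 'finger_gap': 93.96754848514477}
scene 54.20435306758134 329.27473224772865 243.4488775694497 [[-0.239, 0.588, -0.773, 1260.895], [0.971, 0.145, -0.19, 133.783], [0.001, -0.796, -0.605, 703.324], [0.0, 0.0, 0.0, 1.0]]
key_grip [([459.0, 237.0, 21.0, 52.0], 0.59)]
holder_mouth [([439.0, 269.0, 46.0, 53.0], 0.91)]
slot [([182.0, 244.0, 184.0, 138.0], 0.92), ([461.0, 237.0, 21.0, 49.0], 0.61)]
rack_center [([231.0, 221.0, 71.0, 113.0], 0.57)]
fence [([181.0, 245.0, 17
[... 882 characters left out ...]
, 297.0, 32.0, 50.0], 0.72)]
tipbox_center [([386.0, 170.0, 40.0, 36.0], 0.9)]
wrist 58.59801520826782 325.7509479564542 240.06828322192507 [[1.0, 0.0, 0.001, 550.646], [0.001, -0.972, -0.237, 68.713], [0.001, 0.237, -0.972, 384.808], [0.0, 0.0, 0.0, 1.0]]
[[0.001, -0.972, -0.237, 68.716], [1.0, 0.0, 0.001, 0.644], [-0.001, -0.237, 0.972, -171.352], [0.0, 0.0, 0.0, 1.0]]
key_grip []
holder_mouth [([264.0, 153.0, 362.0, 311.0], 0.53)]
slot [([265.0, 155.0, 360.0, 310.0], 0.97)]
rack_center [([319.0, 358.0, 246.0, 109.0], 0.67)]
fence [([266.0, 156.0, 358.0, 311.0], 0.83)]
jaw [([372.0, 319.0, 198.0, 50.0], 0.59)]
bottle_center []
jar_center [([83.0, 13.0, 102.0, 89.0], 0.94)]
tipbox_center []
```

View pics/scene0.png

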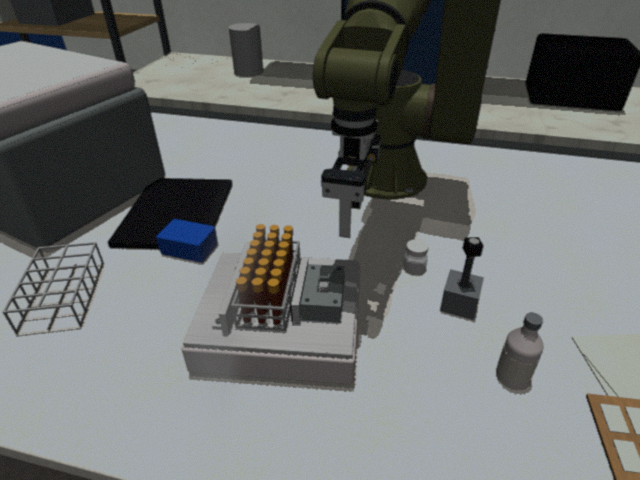

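View pics/side0.png

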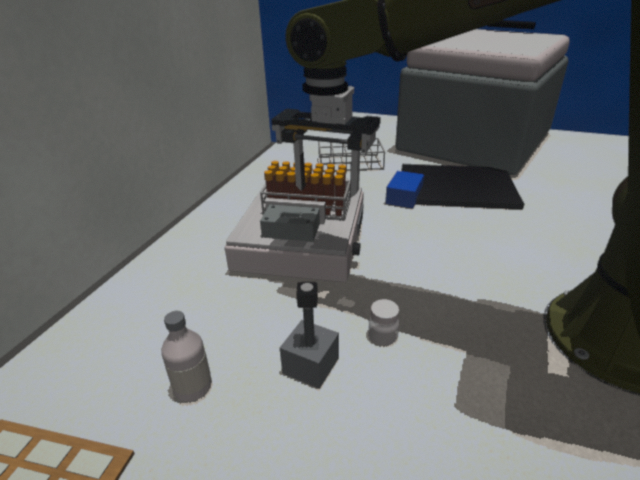

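Both overviews show the shaker (scene 270,320) with housing, jaw and rack, and the key in its block (scene 465,270; side 307,320). Next I look at the wrist picture and locate the key.

View pics/wrist0.png

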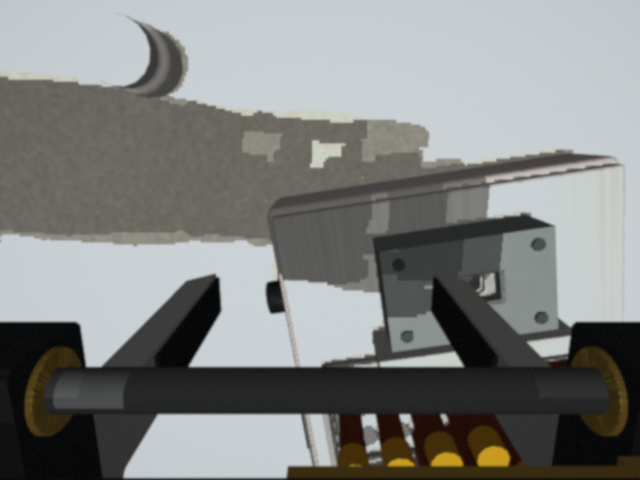

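```bash
python3 - <<'E'
from h import *
from scipy.optimize import least_squares
cs={n:manip.camera(n) for n in ['scene','side']}
def tri(obs):
    A=[];b=[]
    for n,(u,v) in obs.items():
        c=cs[n];P=campose(c);d=P[:3,:3]@np.array([(u-c['cx'])/foc(c),(v-c['cy'])/foc(c),1]);d/=np.linalg.norm(d)
        M=np.eye(3)-np.outer(d,d);A.append(M);b.append(M@P[:3,3])
    x,r,_,_=np.linalg.lstsq(np.vstack(A),np.hstack(b),rcond=None);return x
for t in ['key_grip','holder_mouth','slot','rack_center','jaw','bottle_center','jar_center','tipbox_center']:
    o={}
    for n in cs:
        r=manip.silhouettes(t,cs[n])
        if r:
            m=r[0]['pixels'];ys,xs=np.nonzero(m);x,y,w,h=r[0]['rect'];o[n]=(x+w/2,y+h/2);print(t,n,r[0]['conf'],r[0]['rect'])
            if t=='key_grip':
              cv2.imwrite(f'pics/m_{n}.png',m.astype('u1')*255)
              for yy in range(ys.min(),ys.max()+1,4):print(yy,xs[ys==yy].min(),xs[ys==yy].max())
    if len(o)==2: print(t,tri(o).round(1))
im=[]
for n,(u,v) in dict(scene=(468,265),side=(308,315)).items():
    g=cs[n]['img'][v-55:v+55,u-55:u+55,::-1];im.append(cv2.resize(np.ascontiguousarray(g),(400,400),interpolation=cv2.INTER_CUBIC))
cv2.imwrite('pics/key.png',np.clip(np.hstack(im)*1.6,0,255))
E
```

```text
key_grip scene 0.71 [462.1, 236.4, 22.7, 50.4]
236 468 476
240 463 480
244 463 482
248 462 482
252 464 482
256 466 480
260 465 474
264 464 473
268 463 472
272 462 471
276 462 470
280 461 468
284 460 467
key_grip side 0.59 [293.0, 282.7, 25.2, 64.1]
282 298 316
286 297 316
290 297 317
294 296 317
298 297 317
302 297 317
306 297 316
310 303 312
314 303 313
318 303 313
322 303 313
326 303 313
330 303 313
334 303 314
338 304 314
342 305 314
key_grip [503.9 238.9 119.2]
holder_mouth scene 0.92 [439.0, 271.3, 45.7, 47.9]
holder_mouth side 0.68 [292.7, 280.8, 24.3, 67.2]
holder_mouth [532.4 213.4  70.8]
slot scene 0.81 [183.4, 244.2, 181.7, 140.9]
slot side 0.9 [226.5, 187.4, 136.9, 96.4]
slot [ 665.2 -115.2   27.5]
rack_center scene 0.56 [232.0, 227.7, 67.5, 103.5]
rack_center side 0.87 [259.8, 160.1, 90.4, 59.1]
rack_center [ 654.6 -137.3  125. ]
jaw scene 0.66 [288.3, 259.8, 18.0, 62.0]
jaw side 0.92 [266.1, 197.4, 60.6, 25.5]
jaw [651.4 -77.4 105.2]
bottle_center scene 0.82 [493.0, 311.5, 49.2, 80.8]
bottle_center side 0.8 [162.6, 309.8, 51.6, 91.8]
bottle_center [665.9 323.2  63.3]
jar_center scene 0.7 [402.0, 238.4, 23.9, 39.1]
jar_center side 0.78 [368.0, 297.2, 30.6, 48.2]
jar_center [405.9 123.1  29. ]
tipbox_center scene 0.73 [493.2, 308.7, 46.8, 79.7]
tipbox_center side 0.77 [387.0, 171.0, 38.4, 36.6]
tipbox_center [527.9 238.7 195.7][ WARN:0@9.779] global loadsave.cpp:1063 imwrite_ Unsupported depth image for selected encoder is fallbacked to CV_8U.
```

View pics/key.png

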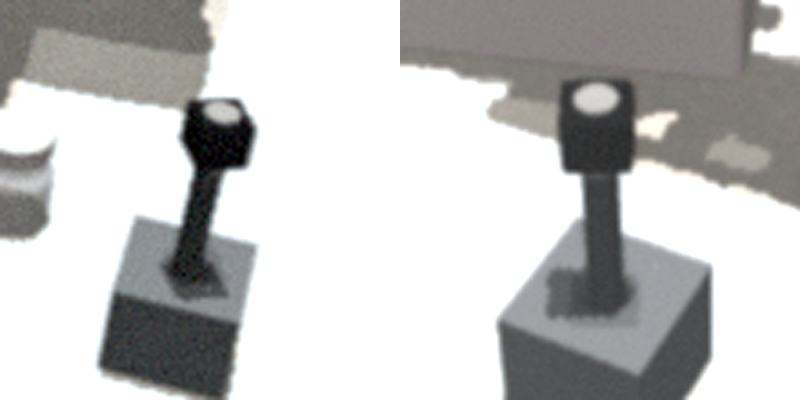

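```bash
python3 - <<'E'
from h import *
st=manip.read_state()
c=manip.camera('scene');print(onz(c,473,246.6,154))
c=manip.camera('side');print(onz(c,307.2,294.9,154))
c=manip.camera('wrist')
for p in [(398,265),(538,244),(541,317),(407,336),(377,240),(553,223),(487,285)]: print(p,onz(c,*p,125,st).round(1))
E
```

```text
[502.65066011 231.73294058 154.        ]
[502.01402876 233.01275001 154.        ]
(398, 265) [596.8 -10.9 125. ]
(538, 244) [684.    2.9 125. ]
(541, 317) [691.8 -46.4 125. ]
(407, 336) [604.7 -59.9 125. ]
(377, 240) [583.    5.4 125. ]
(553, 223) [691.7  16.3 125. ]
(487, 285) [654.4 -24.3 125. ]
```

Request:
send_rows --series '[[[1,40,-10,0,0],[1,80,-20,0,0],[1,120,-30,0,0],[1,160,-40,0,0],[1,180,-48,0,0],[1,180,-48,0,0],[1,180,-48,0,0]]]'

```text
clock: 3.25
eef_pos: [502.1, 179.9, 213.5]
eef_rot: [3.141, 0.0, 1.572]
wrist_force: [-0.6, 0.4, -0.8]
finger_gap: 94.1
```

```bash
python3 - <<'E'
from h import *
st=manip.read_state();c=manip.camera('wrist');save(c,'wrist1.png')
print(st['eef_pos'],st['eef_rot'],st['wrist_force'])
np.save('st1.npy',np.r_[st['eef_pos'],st['eef_rot']])
r=manip.silhouettes('key_grip',c)
print([(x['rect'],x['conf']) for x in r])
E
```

```text
[502.06690116 179.87897721 213.46872042] [3.14145002e+00 1.40159113e-04 1.57157631e+00] [-0.55606148  0.40513671 -0.82803337]
[([291.3, 136.9, 71.4, 70.3], 0.76), ([275.8, 107.2, 103.3, 105.4], 0.43)]
```

View pics/wrist1.png

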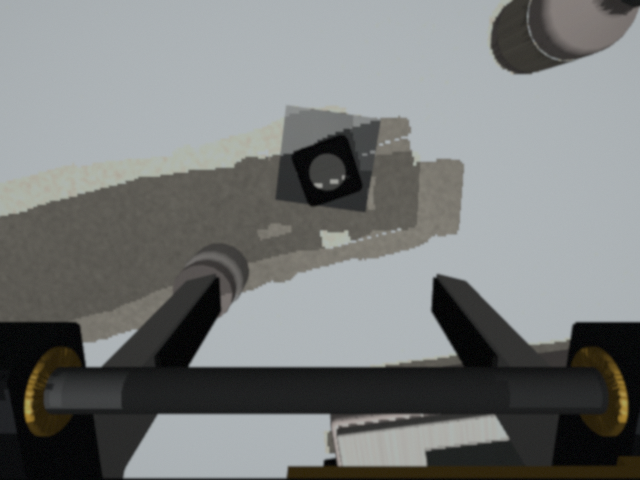

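```bash
python3 - <<'E'
from h import *
s=np.load('st1.npy');st=dict(eef_pos=s[:3],eef_rot=s[3:])
c=manip.camera('wrist');g=c['img'].max(2)
m=np.zeros_like(g);m[125:217,282:372]=(g[125:217,282:372]<45)*255
m=cv2.morphologyEx(m,cv2.MORPH_CLOSE,np.ones((3,3)))
k=max(cv2.findContours(m,cv2.RETR_EXTERNAL,cv2.CHAIN_APPROX_NONE)[0],key=cv2.contourArea)
b=cv2.boxPoints(cv2.minAreaRect(k));w=np.array([onz(c,*p,168,st) for p in b])
print(b);print(w.round(1),w.mean(0),onz(c,*b.mean(0),161,st));
e=np.roll(w,-1,0)-w;print(np.degrees(np.arctan2(e[:,1],e[:,0])),np.linalg.norm(e,axis=1))
E
cat >> h.py <<'E'
E
```

```text
[[286.724   151.02715]
 [345.06787 130.19005]
 [365.81445 188.28053]
 [307.47058 209.11763]]
[[483.5 241.2 168. ]
 [512.4 251.3 168. ]
 [523.2 222.8 168. ]
 [493.5 212.  168. ]] [503.15629971 231.81529174 168.        ] [503.1722792  231.54048577 161.        ]
[  19.22340908  -69.14570634 -160.13803019  109.00327377] [30.553983   30.50507173 31.54263723 30.84447737]
```

Request:
send_rows --series '[[[1,26,0.5,0,-8],[1,52,1,0,-16],[1,52,1,0,-19.6],[1,52,1,20,-19.6],[1,52,1,45,-19.6],[1,52,1,65,-19.6],[1,52,1,70,-19.6],[1,52,1,70,-19.6],[0.2,52,1,70,-19.6],[0.2,52,1,70,-19.6]]]' --newtons 30

```text
clock: 4.4
eef_pos: [503.5, 232.0, 144.6]
eef_rot: [3.14, -0.0, 1.913]
wrist_force: [-0.0, 0.3, -0.3]
finger_gap: 81.9
```

Request:
send_rows --series '[[[0.2,0,0,0,0],[0.2,0,0,0,0],[0.2,0,0,0,0],[0.2,0,0,0,0],[0.2,0,0,0,0]]]'

```text
clock: 4.9
eef_pos: [503.0, 232.0, 143.5]
eef_rot: [3.142, -0.0, 1.913]
wrist_force: [-0.4, 0.2, -0.2]
finger_gap: 41.5
```

Request:
send_rows --series '[[[0.2,0,0,0,0],[0.2,0,0,0,0],[0.2,0,0,0,0],[0.2,0,0,0,0]]]'

```text
clock: 5.3
eef_pos: [502.9, 232.0, 143.4]
eef_rot: [-3.141, -0.0, 1.913]
wrist_force: [0.2, -0.4, 0.5]
finger_gap: 30.1
```

Request:
send_rows --series '[[[0.2,0,0,-20,0],[0.2,0,0,-60,0],[0.2,0,0,-100,0],[0.2,0,0,-137,0],[0.2,-40,15,-137,-8],[0.2,-80,29,-137,-16],[0.2,-120,44,-137,-24],[0.2,-160,58,-137,-32],[0.2,-200,73,-137,-40],[0.2,-240,88,-137,-48]]]'

```text
clock: 6.3
eef_pos: [667.2, 33.9, 280.0]
eef_rot: [-3.141, -0.001, 2.756]
wrist_force: [0.1, 0.1, -1.8]
finger_gap: 30.1
```

```bash
python3 - <<'E'
from h import *
st=manip.read_state();print({k:np.round(st[k],3) for k in ['joints','eef_pos','eef_rot','wrist_force','moment','finger_gap']})
def move(target,yaw,st=st):
    Rm=R.from_euler('xyz',st['eef_rot']).as_matrix();d=Rm.T@(np.array(target)-st['eef_pos']);
    return d,np.degrees(st['eef_rot'][2])-yaw
print(move([712,-20,278],180))
E
```

```text
{'joints': array([-0.004,  0.545,  1.027, -0.   ,  1.57 , -1.19 ]), 'eef_pos': array([667.209,  33.869, 280.016]), 'eef_rot': array([-3.141e+00, -1.000e-03,  2.756e+00]), 'wrist_force': array([ 0.092,  0.14 , -1.765]), 'moment': array([ 0.052, -0.089, -0.022]), 'finger_gap': np.float64(30.109)}
(array([-61.75167509, -33.08879009,   1.98909625]), np.float64(-22.07236559506572))
```

Request:
send_rows --series '[[[0.2,-30,-16,2,-8],[0.2,-62,-33,2,-16],[0.2,-62,-33,2,-22],[0.2,-62,-33,2,-22],[0.2,-62,-33,2,-22],[0.2,-62,-33,2,-22]]]'

```text
clock: 6.9
eef_pos: [710.9, -18.0, 278.8]
eef_rot: [3.142, 0.0, 3.133]
wrist_force: [0.2, 0.1, -2.3]
finger_gap: 30.0
```

```bash
python3 - <<'E'
from h import *
st=manip.read_state();c=manip.camera('wrist');save(c,'wrist2.png')
print(st['eef_pos'],st['eef_rot'],st['joints'])
np.save('st2.npy',np.r_[st['eef_pos'],st['eef_rot']])
p=proj(c,[644.3,-28.6,125],st);print(p)
u,v=p.astype(int);g=c['img'][v-75:v+75,u-90:u+90,::-1].astype(float)
g=np.clip(cv2.resize(g,None,fx=4,fy=4,interpolation=cv2.INTER_CUBIC)*1.5,0,255);cv2.imwrite('pics/slot2.png',g.astype('u1'));print(u-90,v-75)
E
```

```text
[710.9089225  -17.98714934 278.79693944] [3.14157474e+00 2.96154284e-04 3.13299530e+00] [-7.67999656e-02  6.62661288e-01  8.48573478e-01  3.81261168e-05
  1.63006364e+00 -1.63899668e+00]
[310.16401668 136.9785338 ]
220 61
```

View pics/slot2.png

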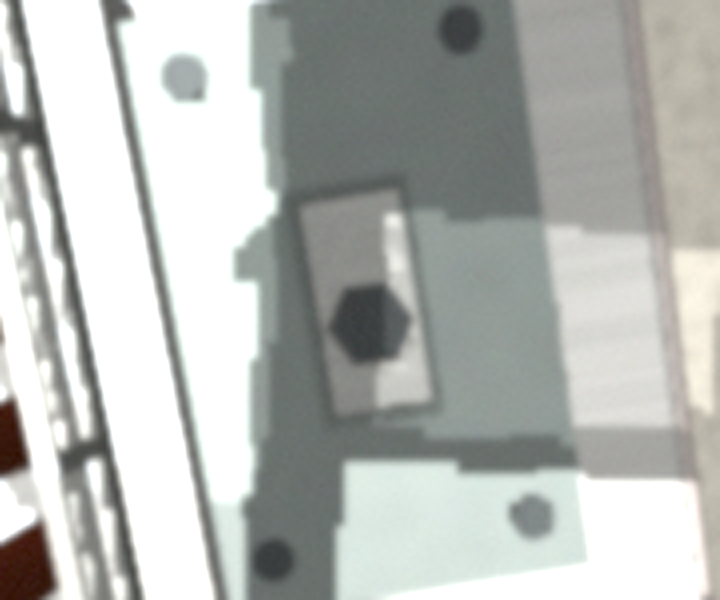

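```bash
python3 - <<'E'
from h import *
s=np.load('st2.npy');st=dict(eef_pos=s[:3],eef_rot=s[3:])
c=manip.camera('wrist');I=cv2.imread('pics/wrist2.png')
u0,v0=220,61
f=lambda x,y,z:onz(c,(x+1.5)/4+u0-.375*0-.375,(y+1.5)/4+v0-.375,z,st)
cs=np.array([f(x,y,113) for x,y in [(300,200),(400,187),(435,402),(335,415)]]);print('floor',cs.round(1),cs.mean(0).round(2))
sc=np.array([f(x,y,125) for x,y in [(184,77),(461,28),(531,516),(273,559)]]);print('screws',sc.round(1),sc.mean(0).round(2))
e=sc[3]-sc[0];e2=sc[2]-sc[1];print([np.degrees(np.arctan2(q[1],q[0])) for q in (e,e2,cs[3]-cs[0],cs[2]-cs[1])])
g=cv2.resize(I[v0:v0+150,u0:u0+180].max(2),None,fx=8,fy=8,interpolation=cv2.INTER_CUBIC)
for th in (55,65,75):
    m=(g<th).astype('u1')*255;mm=np.zeros_like(m);mm[530:770,620:860]=m[530:770,620:860]
    k=max(cv2.findContours(mm,cv2.RETR_EXTERNAL,cv2.CHAIN_APPROX_NONE)[0],key=cv2.contourArea)
    q=np.array([onz(c,(x+.5)/8-.5+u0,(y+.5)/8-.5+v0,113,st)[:2] for x,y in k[:,0]])
    M=cv2.moments(np.float32(q)[:,None]);ctr=np.array([M['m10'],M['m01']])/M['m00']
    d=q-ctr;r=np.hypot(*d.T);a=np.arctan2(d[:,1],d[:,0])
    # support function -> flats across by angle
    an=np.radians(np.arange(0,60,1));w=[sum(np.ptp(d@[np.cos(t+j*np.pi/3),np.sin(t+j*np.pi/3)]) for j in range(3))/3 for t in an]
    ph=np.angle((np.exp(6j*np.angle(np.exp(1j*a)))*(r-r.mean())).sum())/6
    print(th,ctr,'corner angle mod60',np.degrees(ph)%60,'minwidth at',np.argmin(w),min(w),'maxw',np.argmax(w),max(w))
E
```

```text
floor [[625.2 -40.2 113. ]
 [623.  -21.2 113. ]
 [663.  -14.9 113. ]
 [665.3 -34.4 113. ]] [644.1  -27.67 113.  ]
screws [[604.5 -59.6 125. ]
 [596.7  -9.9 125. ]
 [683.8   3.1 125. ]
 [691.6 -46.2 125. ]] [644.14 -28.14 125.  ]
[np.float64(8.768682195985676), np.float64(8.535882527350617), np.float64(8.219732926010773), np.float64(9.013496489404382)]
55 [647.70437561 -29.05519198] corner angle mod60 32.71809413079239 minwidth at 7 12.352455739754715 maxw 45 12.912528059794232
65 [647.75869916 -28.36355047] corner angle mod60 36.672863663143886 minwidth at 7 13.492135166779939 maxw 37 14.851624548327377
75 [648.55617637 -30.06197105] corner angle mod60 37.85645311507477 minwidth at 28 21.15447669361507 maxw 57 21.76748019377058
```

The wrist crop shows the slot (floor corners at crop 300,200 to 435,402) and the dark hex socket at crop (370,323). It lies about 3.7 mm towards slot +x, with a corner pointing nearly right. Next I check how the hex sits on the held key.

```bash
python3 - <<'E'
from h import *
s=np.load('st2.npy');st=dict(eef_pos=s[:3],eef_rot=s[3:])
c=manip.camera('wrist');I=cv2.imread('pics/wrist2.png')
print(proj(c,s[:3]-[0,0,133],st),proj(c,s[:3]-[0,0,0],st))
g=I[170:330,240:420].astype(float)
cv2.imwrite('pics/shaft.png',np.clip(cv2.resize(g,None,fx=3.7,fy=3.7,interpolation=cv2.INTER_CUBIC)*2.2,0,255).astype('u1'))
E
```

```text
[325.24183454 230.97512849] [324.85199363 298.71897808]
```

View pics/shaft.png

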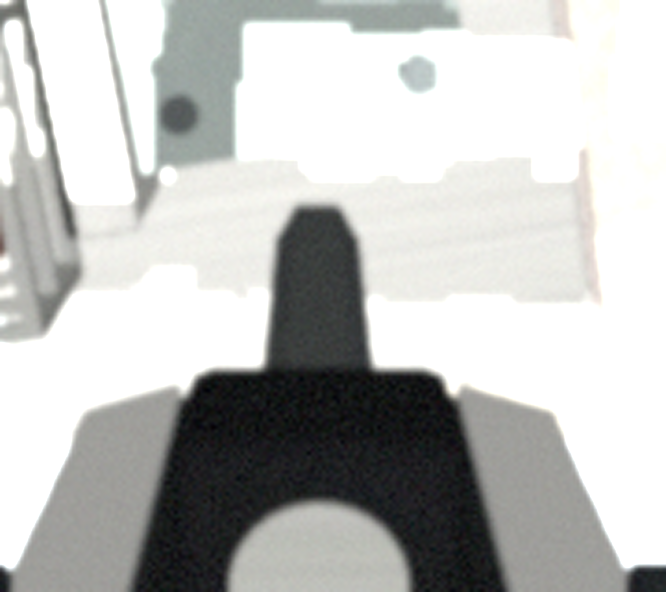

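Request:
send_rows --series '[[[0.2,32,-5,0,-3.5],[0.2,64,-10,0,-7],[0.2,64,-10,0,-7],[0.2,64,-10,8,-7],[0.2,64,-10,16,-7],[0.2,64,-10,16,-7],[0.2,64,-10,16,-7]]]'

```text
clock: 7.75
eef_pos: [647.4, -28.1, 261.7]
eef_rot: [3.141, -0.001, -3.027]
wrist_force: [0.8, -0.8, -2.3]
finger_gap: 29.9
```

```bash
python3 - <<'E'
from h import *
st=manip.read_state();c=manip.camera('wrist');save(c,'wrist3.png')
print(st['eef_pos'],st['eef_rot'],st['wrist_force'],np.degrees(st['joints'][5]))
p=[proj(c,q,st) for q in ([647.8,-27.6,113],[644.1,-28,125],st['eef_pos']-[0,0,133])];print(p)
u,v=p[0].astype(int);g=c['img'][v-55:v+55,u-70:u+70,::-1].astype(float);print(u-70,v-55)
cv2.imwrite('pics/slot3.png',np.clip(cv2.resize(g,None,fx=5,fy=5,interpolation=cv2.INTER_CUBIC)*1.6,0,255).astype('u1'))
E
```

```text
[647.43516652 -28.14375104 261.74519837] [ 3.14140202e+00 -9.04596898e-04 -3.02654028e+00] [ 0.78280538 -0.82227021 -2.32353983] -102.318527809575
[array([326.04113309, 227.22895598]), array([326.09201699, 225.665852  ]), array([325.37131527, 231.14448267])]
256 172
```

View pics/slot3.png

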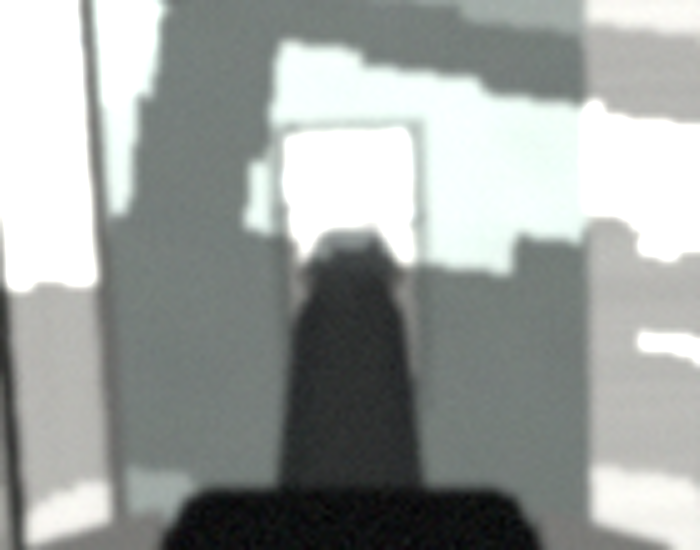

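Request:
send_rows --series '[[[0.2,0,0,4,0],[0.2,0,0,8,0],[0.2,0,0,12,0],[0.2,0,0,15,0],[0.2,0,0,16,0],[0.2,0,0,17,0],[0.2,0,0,18,0],[0.2,0,0,18,0]]]'

```text
clock: 8.6
eef_pos: [647.1, -28.3, 244.4]
eef_rot: [3.142, -0.0, -3.026]
wrist_force: [0.8, -0.1, -2.2]
finger_gap: 29.9
```

Request:
send_rows --series '[[[0.2,0,0,1,0],[0.2,0,0,2,0],[0.2,0,0,3,0],[0.2,0,0,4,0],[0.2,0,0,4,0]]]'

```text
clock: 9.1
eef_pos: [647.0, -28.3, 240.5]
eef_rot: [3.142, -0.0, -3.026]
wrist_force: [-1.1, 0.5, -1.5]
finger_gap: 29.8
```

Tip about 107.5 and no force: it is already entering the hex. Going on.

Request:
send_rows --series '[[[0.2,0,0,2,0],[0.2,0,0,4,0],[0.2,0,0,6,0],[0.2,0,0,7,0],[0.2,0,0,7,0]]]'

```text
clock: 9.6
eef_pos: [646.9, -28.3, 232.9]
eef_rot: [3.141, -0.001, -3.026]
wrist_force: [-1.4, 0.1, -3.6]
finger_gap: 29.7
```

Request:
send_rows --series '[[[0.2,0,0,2,0],[0.2,0,0,4,0],[0.2,0,0,5,0],[0.2,0,0,5,0],[0.2,0,0,5,0],[0.2,0,0,5,0]]]'

```text
clock: 10.2
eef_pos: [647.0, -28.3, 228.2]
eef_rot: [3.142, -0.0, -3.026]
wrist_force: [-3.9, -0.1, -2.8]
finger_gap: 29.7
```

Request:
send_rows --series '[[[0.2,0,0,0,6],[0.2,0,0,0,12],[0.2,0,0,0,18],[0.2,0,0,0,24],[0.2,0,0,0,30],[0.2,0,0,0,36],[0.2,0,0,0,42],[0.2,0,0,0,48],[0.2,0,0,0,54],[0.2,0,0,0,60]]]'

```text
clock: 11.2
eef_pos: [647.0, -28.1, 228.3]
eef_rot: [3.142, -0.0, 2.206]
wrist_force: [-3.2, 1.3, -2.1]
finger_gap: 29.8
```

```bash
python3 -c "
from h import *
s=manip.read_state();print(s['wrist_force'],s['moment'],s['eef_pos'],s['joints'])"
```

```text
[-3.18395126  1.32726326 -2.09828658] [0.36004269 0.83714301 0.18237079] [647.04250017 -28.05730385 228.34325358] [-1.00015244e-01  5.13824917e-01  1.18943329e+00  3.42572356e-04
  1.43858868e+00 -7.34872449e-01]
```

Request:
send_rows --series '[[[0.2,0,0,0,6],[0.2,0,0,0,12],[0.2,0,0,0,18],[0.2,0,0,0,24],[0.2,0,0,0,30],[0.2,0,0,0,30],[0.7,0,0,0,30],[0.7,0,0,0,30],[0.7,0,0,0,30],[0.7,0,0,0,30]]]'

```text
clock: 12.2
eef_pos: [647.3, -28.4, 228.7]
eef_rot: [3.141, 0.0, 1.687]
wrist_force: [0.5, 0.3, 0.1]
finger_gap: 58.4
```

Request:
send_rows --series '[[[0.7,0,0,0,0],[0.7,0,0,0,0],[0.7,0,0,0,0]]]'

```text
clock: 12.5
eef_pos: [647.1, -28.3, 228.5]
eef_rot: [3.142, -0.0, 1.686]
wrist_force: [0.6, 0.6, 0.3]
finger_gap: 65.5
```

```bash
python3 - <<'E'
from h import *
st=manip.read_state();c=manip.camera('wrist');save(c,'wrist4.png');print(st['eef_pos'],st['eef_rot'],st['finger_gap'],st['wrist_force'])
print(proj(c,st['eef_pos']+[0,0,11+14],st))
cv2.imwrite('pics/head4.png',np.clip(c['img'][180:480,130:530,::-1]*1.6,0,255).astype('u1'))
E
```

```text
[647.10224429 -28.26421911 228.45670128] [ 3.14150433e+00 -9.10472860e-06  1.68614146e+00] 65.5056468279202 [0.57692455 0.56708761 0.29742784]
[323.4429215  326.42291532]
```

View pics/head4.png

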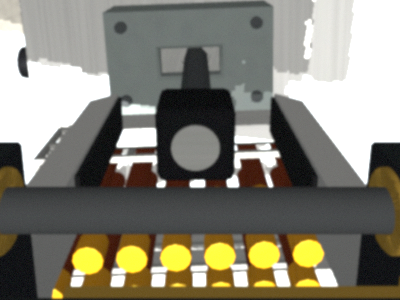

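Request:
send_rows --series '[[[0.7,0,0,0,-8],[0.7,0,0,0,-16],[0.7,0,0,0,-24],[0.7,0,0,0,-32],[0.7,0,0,0,-40],[0.7,0,0,0,-48],[0.7,0,0,0,-56],[0.7,0,0,0,-64],[0.7,0,0,0,-72],[0.7,0,0,0,-80]]]'

```text
clock: 13.55
eef_pos: [647.1, -28.3, 228.5]
eef_rot: [3.142, 0.0, 3.088]
wrist_force: [0.4, -0.6, -0.2]
finger_gap: 66.3
```

Request:
send_rows --series '[[[0.7,0,0,0,-7],[0.7,0,0,0,-10],[0.7,0,0,0,-10],[0.2,0,0,0,-10],[0.2,0,0,0,-10],[0.2,0,0,0,-10],[0.2,0,0,0,-10],[0.2,0,0,0,-10],[0.2,0,0,0,-10],[0.2,0,0,0,-10]]]'

```text
clock: 14.55
eef_pos: [647.1, -28.3, 228.5]
eef_rot: [3.142, 0.0, -3.026]
wrist_force: [0.6, 0.1, 0.2]
finger_gap: 29.6
```

Request:
send_rows --series '[[[0.2,0,0,0,0],[0.2,0,0,0,0],[0.2,0,0,0,6],[0.2,0,0,0,12],[0.2,0,0,0,18],[0.2,0,0,0,24],[0.2,0,0,0,30],[0.2,0,0,0,36],[0.2,0,0,0,42]]]'

```text
clock: 15.45
eef_pos: [647.0, -28.3, 228.5]
eef_rot: [-3.141, -0.0, 2.52]
wrist_force: [-0.1, 0.1, -0.5]
finger_gap: 29.8
```

```bash
python3 -c "
from h import *
s=manip.read_state();print(s['wrist_force'],s['moment'],s['eef_pos'],s['joints'])"
```

```text
[-0.05356443  0.05090382 -0.52176203] [-0.03046618  0.163167    0.19660128] [647.01197527 -28.30790872 228.45195949] [-1.00191747e-01  5.13704817e-01  1.18936242e+00 -1.88544585e-04
  1.43872803e+00 -1.04901120e+00]
```

Request:
send_rows --series '[[[0.2,0,0,0,6],[0.2,0,0,0,12],[0.2,0,0,0,18],[0.2,0,0,0,24],[0.2,0,0,0,30],[0.2,0,0,0,36],[0.2,0,0,0,42],[0.2,0,0,0,46],[0.2,0,0,0,46]]]'

```text
clock: 16.35
eef_pos: [646.9, -28.3, 228.4]
eef_rot: [-3.141, -0.0, 1.72]
wrist_force: [-1.8, -0.6, 1.8]
finger_gap: 29.8
```

```bash
python3 -c "
from h import *
s=manip.read_state();print(s['wrist_force'],s['moment'],s['eef_pos'],s['joints'])"
```

```text
[-1.83597394 -0.57070481  1.76698667] [-0.02171502  0.49483411  0.10128367] [646.90379396 -28.27977808 228.43676466] [-1.00206782e-01  5.13657868e-01  1.18946644e+00 -8.52610033e-05
  1.43900592e+00 -2.49295001e-01]
```

Request:
send_rows --series '[[[0.2,0,0,0,2],[0.2,0,0,0,4],[0.2,0,0,0,4]]]'

```text
clock: 16.65
eef_pos: [646.9, -28.3, 228.4]
eef_rot: [-3.141, -0.0, 1.653]
wrist_force: [-2.6, -0.8, 0.8]
finger_gap: 29.9
```

```bash
python3 -c "
from h import *
s=manip.read_state();print(s['wrist_force'],s['moment'],s['eef_pos'],s['joints'])"
```

```text
[-2.58459994 -0.76892584  0.76204043] [-0.01983161  0.59993342  0.15300512] [646.91743361 -28.26470782 228.43837169] [-1.00187278e-01  5.13644836e-01  1.18948198e+00 -7.08580338e-05
  1.43893547e+00 -1.82023153e-01]
```

Request:
send_rows --series '[[[0.2,0,0,0,2],[0.2,0,0,0,4],[0.2,0,0,0,4]]]'

```text
clock: 16.95
eef_pos: [646.9, -28.3, 228.4]
eef_rot: [-3.141, -0.0, 1.583]
wrist_force: [-2.1, 0.3, 1.1]
finger_gap: 30.3
```

```bash
python3 -c "
from h import *
s=manip.read_state();print(s['wrist_force'],s['moment'],s['eef_pos'],s['joints'])"
```

```text
[-2.12220562  0.34921806  1.07064254] [0.08619455 0.71479163 0.14667074] [646.9377545  -28.25378105 228.44433161] [-1.00190635e-01  5.13670712e-01  1.18943019e+00 -1.29574561e-05
  1.43893526e+00 -1.12381639e-01]
```

Request:
send_rows --series '[[[0.2,0,0,0,2],[0.2,0,0,0,4],[0.2,0,0,0,4]]]'

```text
clock: 17.25
eef_pos: [647.0, -28.2, 228.4]
eef_rot: [-3.141, -0.0, 1.513]
wrist_force: [-2.3, 1.2, 1.2]
finger_gap: 30.2
```

```bash
python3 - <<'E'
from h import *
s=manip.read_state();print(s['wrist_force'],s['moment'],s['eef_pos'],s['joints'],s['finger_gap'])
c=manip.camera('scene');r=manip.silhouettes('jaw',c);print([(x['rect'],x['conf']) for x in r])
g=c['img'][200:350,200:400,::-1].astype(float)
a=np.clip(cv2.resize(g,None,fx=3.9,fy=3.9,interpolation=cv2.INTER_CUBIC)*1.3,0,255).astype('u1')
cv2.imwrite('pics/scene5.png',a)
E
```

```text
[-2.29206869  1.24369273  1.24839392] [0.02334371 0.83669881 0.24135677] [646.95024945 -28.23469685 228.43615824] [-1.00165328e-01  5.13695055e-01  1.18941291e+00  1.93302853e-06
  1.43891616e+00 -4.27013308e-02] 30.209179948709565
[([280.6, 259.6, 20.7, 61.2], 0.95)]
```

View pics/scene5.png

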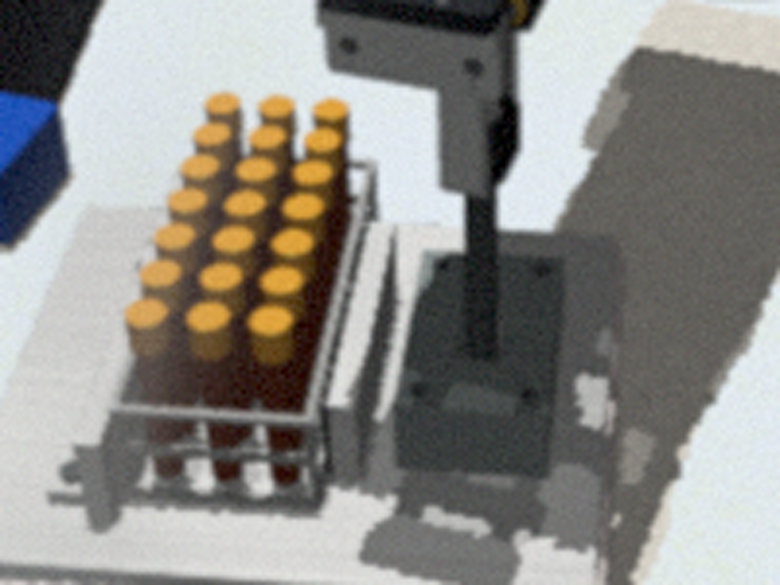

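The scene crop shows the jaw (crop 350,350) away from the housing and touching the rack, which sits by the fence (crop 100,480). I keep turning to feel the stop.

Request:
send_rows --series '[[[0.2,0,0,0,2],[0.2,0,0,0,4],[0.2,0,0,0,4]]]'

```text
clock: 17.65
eef_pos: [647.0, -28.2, 228.4]
eef_rot: [-3.141, -0.0, 1.443]
wrist_force: [-3.4, 1.3, 1.2]
finger_gap: 29.8
```

```bash
python3 -c "
from h import *
s=manip.read_state();print(s['wrist_force'],s['moment'],s['eef_rot'],s['joints'][5],s['finger_gap'])"
```

```text
[-3.40599199  1.33205125  1.17746276] [0.20235045 0.95188741 0.28780327] [-3.14129708e+00 -3.34674483e-05  1.44284790e+00] 0.027809166351557484 29.776602455865827
```

Request:
send_rows --series '[[[0.2,0,0,0,2],[0.2,0,0,0,3],[0.2,0,0,0,3]]]'

```text
clock: 17.95
eef_pos: [647.0, -28.2, 228.4]
eef_rot: [-3.141, -0.0, 1.39]
wrist_force: [-3.2, 0.4, 1.0]
finger_gap: 29.8
```

```bash
python3 -c "
from h import *
s=manip.read_state();print(s['wrist_force'],s['moment'],s['eef_rot'],s['joints'][5],s['finger_gap'])"
```

```text
[-3.20903343  0.43265854  1.0064065 ] [0.25288318 0.93079058 0.3452192 ] [-3.14126418e+00 -3.60815966e-05  1.39048354e+00] 0.08015846835439697 29.76044525625382
```

Request:
send_rows --series '[[[0.2,0,0,0,2],[0.2,0,0,0,4],[0.2,0,0,0,4]]]'

```text
clock: 18.25
eef_pos: [647.0, -28.2, 228.4]
eef_rot: [-3.141, -0.0, 1.32]
wrist_force: [-2.3, 0.9, 1.0]
finger_gap: 30.0
```

```bash
python3 - <<'E'
from h import *
s=manip.read_state();print(s['wrist_force'],s['moment'],s['eef_rot'],s['joints'][5],s['finger_gap'])
# yaw of key head vs gripper: check slip in wrist picture
c=manip.camera('wrist');save(c,'wrist6.png')
cv2.imwrite('pics/head6.png',np.clip(c['img'][150:480,130:530,::-1]*1.8,0,255).astype('u1'))
E
```

```text
[-2.25108708  0.89857365  0.97403472] [0.3046252  0.95627212 0.29579959] [-3.14125638e+00 -6.72920104e-05  1.32029050e+00] 0.15034933020394092 30.00556271889562
```

View pics/head6.png

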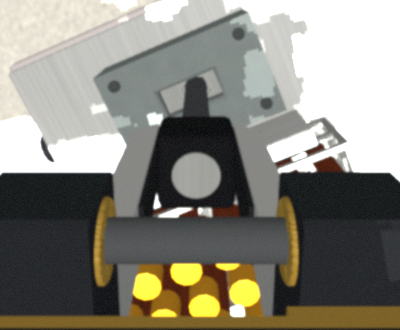

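Request:
send_rows --series '[[[0.2,0,0,0,0],[0.2,0,0,0,0],[0.2,0,0,0,2],[0.2,0,0,0,4],[0.2,0,0,0,6],[0.2,0,0,0,6]]]' --newtons 60

```text
clock: 18.9
eef_pos: [647.0, -28.2, 228.4]
eef_rot: [-3.141, 0.0, 1.215]
wrist_force: [-4.2, 1.6, 0.4]
finger_gap: 29.8
```

```bash
python3 - <<'E'
from h import *
s=manip.read_state();print(s['wrist_force'],s['moment'],s['eef_rot'],s['joints'][5],s['finger_gap'])
c=manip.camera('scene');r=manip.silhouettes('jaw',c);print([(x['rect'],x['conf']) for x in r])
E
```

```text
[-4.16854873  1.55937495  0.35327331] [0.38598097 1.17011696 0.2451038 ] [-3.14126973e+00  1.11517923e-05  1.21472053e+00] 0.25587673471838257 29.758119049203355
[([283.8, 260.2, 17.6, 62.9], 0.61)]
```

Request:
send_rows --series '[[[0.2,0,0,0,2],[0.2,0,0,0,4],[0.2,0,0,0,6],[0.2,0,0,0,8],[0.2,0,0,0,8]]]'

```text
clock: 19.5
eef_pos: [647.0, -28.2, 228.3]
eef_rot: [-3.141, 0.0, 1.075]
wrist_force: [-3.8, 1.6, -0.4]
finger_gap: 29.4
```

```bash
python3 - <<'E'
from h import *
s=manip.read_state();print(s['wrist_force'],s['moment'],s['eef_rot'],s['joints'][5],s['finger_gap'])
a=cv2.imread('pics/scene0.png');cc=manip.camera('scene');b=np.ascontiguousarray(cc['img'][:,:,::-1]);save(cc,'scene7.png')
def shift(a,b,x,y,w,h,name):
    t=a[y:y+h,x:x+w];r=cv2.matchTemplate(b[y-8:y+h+8,x-14:x+w+14],t,cv2.TM_CCOEFF_NORMED)
    U=cv2.resize(r,None,fx=8,fy=8,interpolation=cv2.INTER_CUBIC);_,v,_,l=cv2.minMaxLoc(U);print(name,v,(l[0]+.5)/8-.5-14,(l[1]+.5)/8-.5-8)
shift(a,b,235,223,60,70,'caps')
shift(a,b,287,285,18,38,'jaw')
shift(a,b,305,290,38,32,'housing')
print('7mm px', [proj(cc,p)-proj(cc,[651,-77,130]) for p in ([651+14*.151,-77-14*.988,130],)])
u=cv2.resize(np.hstack([a[215:345,205:355],b[215:345,205:355]]),None,fx=2.6,fy=3.2,interpolation=cv2.INTER_CUBIC)
cv2.imwrite('pics/cmp7.png',u)
E
```

```text
[-3.80371904  1.60833361 -0.35197696] [0.52856578 1.14097829 0.15955565] [-3.14126743e+00  3.97315296e-07  1.07549532e+00] 0.3951462568952865 29.4446719289577
caps 0.9801538586616516 -3.5625 -0.3125
jaw 0.6931729912757874 -7.5625 -3.6875
housing 0.23444482684135437 -14.3125 0.3125
7mm px [array([-7.56683075, -0.45888038])]
```

View pics/cmp7.png

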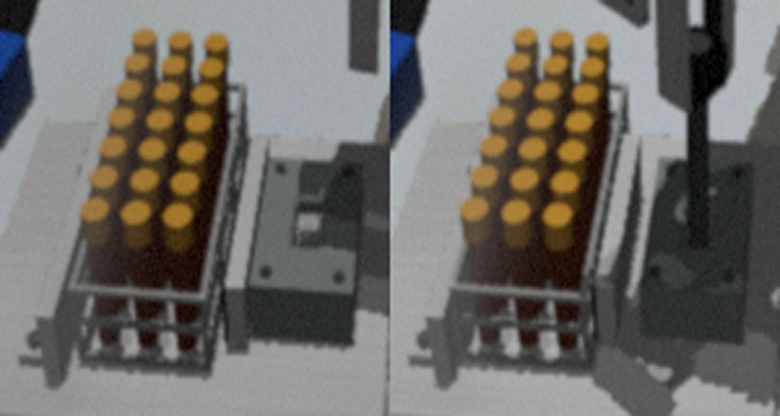

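The comparison shows the caps shifted 3.6 px and the jaw 7.6 px, which matches 14 mm of travel. I now check numerically whether the head slipped between the pads.

```bash
python3 - <<'E'
from h import *
c=manip.camera('wrist');save(c,'wrist8.png')
for n in ['wrist2','wrist3','wrist4','wrist6','wrist8']:
    g=cv2.imread(f'pics/{n}.png').max(2).astype(int)
    # boundary of the lighter disc on head: angle via head upper edge: first row (from 255 up) where dark head starts
    out=[]
    for x in list(range(296,316,3))+list(range(338,356,3)):
        col=g[255:300,x];k=np.nonzero(col<30)[0];out.append((x,255+k[0] if len(k) else -1))
    print(n,out)
E
```

```text
wrist2 [(296, np.int64(272)), (299, np.int64(271)), (302, np.int64(271)), (305, np.int64(271)), (308, np.int64(271)), (311, np.int64(270)), (314, np.int64(259)), (338, np.int64(268)), (341, np.int64(271)), (344, np.int64(271)), (347, np.int64(271)), (350, np.int64(271)), (353, np.int64(271))]
wrist3 [(296, np.int64(271)), (299, np.int64(270)), (302, np.int64(271)), (305, np.int64(270)), (308, np.int64(270)), (311, np.int64(270)), (314, np.int64(256)), (338, np.int64(268)), (341, np.int64(270)), (344, np.int64(270)), (347, np.int64(270)), (350, np.int64(270)), (353, np.int64(270))]
wrist4 [(296, np.int64(270)), (299, np.int64(270)), (302, np.int64(270)), (305, np.int64(270)), (308, np.int64(270)), (311, np.int64(269)), (314, np.int64(255)), (338, np.int64(260)), (341, np.int64(269)), (344, np.int64(269)), (347, np.int64(269)), (350, np.int64(269)), (353, np.int64(269))]
wrist6 [(296, np.int64(268)), (299, np.int64(267)), (302, np.int64(268)), (305, np.int64(268)), (308, np.int64(268)), (311, np.int64(267)), (314, np.int64(264)), (338, np.int64(266)), (341, np.int64(267)), (344, np.int64(267)), (347, np.int64(267)), (350, np.int64(268)), (353, np.int64(267))]
wrist8 [(296, np.int64(269)), (299, np.int64(268)), (302, np.int64(267)), (305, np.int64(268)), (308, np.int64(269)), (311, np.int64(268)), (314, np.int64(266)), (338, np.int64(267)), (341, np.int64(268)), (344, np.int64(268)), (347, np.int64(267)), (350, np.int64(267)), (353, np.int64(268))]
```

Request:
send_rows --series '[[[0.2,0,0,0,-2],[0.2,0,0,0,-4],[0.2,0,0,0,-4]]]'

```text
clock: 19.9
eef_pos: [647.0, -28.3, 228.3]
eef_rot: [-3.141, -0.0, 1.146]
wrist_force: [-3.8, 2.1, -0.8]
finger_gap: 29.3
```

```bash
python3 -c "
from h import *
s=manip.read_state();print(s['wrist_force'],s['moment'],s['eef_rot'],s['finger_gap'])"
```

```text
[-3.76317634  2.0969174  -0.82495906] [ 0.53164245  1.23758886 -0.12182808] [-3.14125224e+00 -4.26557069e-05  1.14629485e+00] 29.346373064909468
```

Request:
send_rows --series '[[[0.2,0,0,0,-2],[0.2,0,0,0,-4],[0.2,0,0,0,-4]]]'

```text
clock: 20.2
eef_pos: [647.0, -28.3, 228.3]
eef_rot: [-3.141, 0.0, 1.215]
wrist_force: [-3.8, 2.4, -2.4]
finger_gap: 29.5
```

```bash
python3 -c "
from h import *
s=manip.read_state();print(s['wrist_force'],s['moment'],s['eef_rot'],s['finger_gap'])"
```

```text
[-3.78994073  2.37434982 -2.36135916] [ 0.49085389  1.23841646 -0.05292138] [-3.14126968e+00  4.34518388e-05  1.21482420e+00] 29.5345809936353
```

Request:
send_rows --series '[[[0.2,0,0,0,-3],[0.2,0,0,0,-6],[0.2,0,0,0,-6]]]'

```text
clock: 20.5
eef_pos: [647.0, -28.3, 228.3]
eef_rot: [-3.141, 0.0, 1.319]
wrist_force: [-3.3, 2.1, -1.8]
finger_gap: 29.7
```

```bash
python3 -c "
from h import *
s=manip.read_state();print(s['wrist_force'],s['moment'],s['eef_rot'],s['finger_gap'])"
```

```text
[-3.34046309  2.12974052 -1.79167245] [ 0.43531269  1.27115891 -0.06615777] [-3.14128231e+00  5.39357337e-05  1.31908803e+00] 29.650034820540895
```

Request:
send_rows --series '[[[0.2,0,0,0,-3],[0.2,0,0,0,-6],[0.2,0,0,0,-6]]]'

```text
clock: 20.8
eef_pos: [647.0, -28.3, 228.3]
eef_rot: [-3.141, 0.0, 1.423]
wrist_force: [-3.6, 1.1, -1.3]
finger_gap: 29.4
```

```bash
python3 -c "
from h import *
s=manip.read_state();print(s['wrist_force'],s['moment'],s['eef_rot'],s['finger_gap'])"
```

```text
[-3.62441074  1.12473383 -1.30062279] [ 0.33572795  1.1944933  -0.09744234] [-3.14133491e+00  1.25041750e-04  1.42283723e+00] 29.368272853665616
```

Request:
send_rows --series '[[[0.2,0,0,0,-2],[0.2,0,0,0,-4],[0.2,0,0,0,-4]]]'

```text
clock: 21.1
eef_pos: [647.0, -28.3, 228.3]
eef_rot: [-3.141, 0.0, 1.492]
wrist_force: [-4.1, 2.1, -1.4]
finger_gap: 29.6
```

```bash
python3 -c "
from h import *
s=manip.read_state();print(s['wrist_force'],s['moment'],s['eef_rot'],s['finger_gap'])"
```

```text
[-4.09370817  2.05201413 -1.36018897] [ 0.2746784   1.24213349 -0.09166774] [-3.14131943e+00  1.02939319e-04  1.49172453e+00] 29.581508969651097
```

```bash
cat > jaw.py <<'E'
from h import *
import sys
a=cv2.imread('pics/scene0.png')
def shift(b,x,y,w,h):
    t=a[y:y+h,x:x+w];r=cv2.matchTemplate(b[y-8:y+h+8,x-14:x+w+14],t,cv2.TM_CCOEFF_NORMED)
    U=cv2.resize(r,None,fx=8,fy=8,interpolation=cv2.INTER_CUBIC);_,v,_,l=cv2.minMaxLoc(U);return round(v,2),(l[0]+.5)/8-14.5,(l[1]+.5)/8-8.5
def rep(b):
    print('jaw',shift(b,287,285,18,38),'caps',shift(b,235,223,60,70),'low jaw',shift(b,290,300,12,24))
    g=cv2.cvtColor(b,cv2.COLOR_BGR2GRAY);print(g[300,282:312].tolist());print(g[316,282:312].tolist())
if __name__=='__main__':
    s=manip.read_state();print(s['wrist_force'],s['moment'],s['eef_rot'],s['finger_gap'])
    c=manip.camera('scene');rep(np.ascontiguousarray(c['img'][:,:,::-1]));save(c,'s%.0f.png'%(s['clock']*10))
    rep(cv2.imread('pics/scene7.png'));rep(a)
E
python3 jaw.py
```

```text
[-4.09370817  2.05201413 -1.36018897] [ 0.2746784   1.24213349 -0.09166774] [-3.14131943e+00  1.02939319e-04  1.49172453e+00] 29.581508969651097
jaw (0.7, -7.1875, -1.1875) caps (0.99, -3.5625, -0.3125) low jaw (0.79, -7.1875, -0.5625)
[82, 64, 64, 114, 160, 169, 150, 116, 92, 90, 79, 59, 44, 46, 48, 62, 108, 149, 154, 119, 75, 58, 51, 36, 26, 20, 28, 42, 39, 48]
[132, 108, 54, 41, 71, 69, 70, 72, 72, 68, 64, 49, 58, 62, 76, 84, 90, 86, 82, 63, 48, 45, 46, 51, 44, 51, 50, 46, 49, 46]
jaw (0.69, -7.5625, -3.6875) caps (0.98, -3.5625, -0.3125) low jaw (0.76, -8.0625, -4.3125)
[55, 63, 94, 128, 134, 133, 121, 90, 66, 57, 52, 44, 42, 49, 60, 97, 140, 159, 152, 115, 64, 45, 37, 30, 25, 29, 39, 54, 57, 60]
[117, 66, 46, 67, 71, 69, 73, 72, 72, 69, 49, 51, 63, 63, 64, 63, 66, 67, 59, 56, 51, 47, 46, 44, 50, 47, 48, 48, 46, 47]
jaw (1.0, 0.0625, -0.0625) caps (1.0, -0.0625, 0.0625) low jaw (1.0, 0.0625, -0.0625)
[46, 83, 117, 111, 83, 55, 50, 51, 46, 61, 113, 150, 156, 161, 160, 156, 153, 127, 77, 81, 100, 102, 91, 62, 49, 44, 55, 77, 102, 103]
[65, 45, 54, 83, 101, 66, 50, 84, 97, 60, 38, 62, 70, 65, 67, 65, 59, 55, 46, 52, 49, 43, 41, 45, 41, 39, 44, 40, 45, 44]
```

Request:
send_rows --series '[[[0.2,0,0,0,3],[0.2,0,0,0,6],[0.2,0,0,0,6]]]'

```text
clock: 21.45
eef_pos: [647.0, -28.2, 228.3]
eef_rot: [-3.141, 0.0, 1.386]
wrist_force: [-3.1, 0.5, -2.3]
finger_gap: 29.4
```

```bash
python3 -c "
from h import *
s=manip.read_state();print(s['wrist_force'],s['moment'],s['eef_rot'],s['finger_gap'],s['effort'][5])"
```

```text
[-3.13919462  0.52351422 -2.29523493] [0.31828771 1.24752014 0.08610143] [-3.14137305e+00  8.73831455e-05  1.38643609e+00] 29.42376453298695 1.0647561773657799
```

```bash
cat > e.py <<'E'
from h import *
def edge(b):
    g=cv2.cvtColor(b,cv2.COLOR_BGR2GRAY).astype(float);o=[]
    ref=cv2.cvtColor(cv2.imread('pics/scene7.png'),cv2.COLOR_BGR2GRAY).astype(float)
    for r in range(270,312,3):
        t=ref[r-2:r+3,279:290].mean(0);s=g[r-2:r+3,276:294].mean(0)
        # gradient profile correlation, subpixel
        X=np.arange(18);best=min(((np.corrcoef(np.interp(np.arange(11)+3+d,X,s),t)[0,1]*-1,d) for d in np.arange(-3,4,.1)));o.append((best[1],-best[0]))
    o=np.array(o);k=o[:,1]>.85
    return np.median(o[k,0]).round(2),k.sum(),o[:,0].round(1).tolist()
if __name__=='__main__':
    s=manip.read_state();print(s['wrist_force'],s['moment'],s['eef_rot'][2],s['finger_gap'])
    c=manip.camera('scene');print('jaw px behind scene7',edge(np.ascontiguousarray(c['img'][:,:,::-1])))
E
python3 -c "
from e import *
print(edge(cv2.imread('pics/s211.png')))"; python3 e.py
```

```text
(np.float64(0.4), np.int64(13), [0.0, 0.1, 0.1, 0.3, 0.3, 0.3, 0.4, 0.4, 0.4, 0.4, 0.5, 0.7, 0.6, 1.0])
[-3.13919462  0.52351422 -2.29523493] [0.31828771 1.24752014 0.08610143] 1.386436086905973 29.42376453298695
jaw px behind scene7 (np.float64(0.3), np.int64(13), [0.0, 0.0, 0.2, 0.2, 0.2, 0.3, 0.3, 0.3, 0.3, 0.3, 0.4, 0.6, 0.4, 0.6])
```

Request:
send_rows --series '[[[0.2,0,0,0,3],[0.2,0,0,0,6],[0.2,0,0,0,6]]]'

```text
clock: 21.8
eef_pos: [647.0, -28.2, 228.3]
eef_rot: [-3.141, 0.0, 1.284]
wrist_force: [-4.5, 2.5, -2.7]
finger_gap: 29.8
```

```bash
python3 e.py
```

```text
[-4.46178747  2.45894595 -2.73887392] [0.37031049 1.25718056 0.11449722] 1.2841503204804539 29.75787442363937
jaw px behind scene7 (np.float64(0.2), np.int64(13), [0.0, 0.0, 0.1, 0.1, 0.2, 0.2, 0.2, 0.2, 0.2, 0.1, 0.3, 0.4, 0.3, 0.4])
```

Request:
send_rows --series '[[[0.2,0,0,0,3],[0.2,0,0,0,6],[0.2,0,0,0,6]]]'

```text
clock: 22.15
eef_pos: [647.0, -28.2, 228.4]
eef_rot: [-3.141, -0.0, 1.181]
wrist_force: [-4.4, 2.0, -2.7]
finger_gap: 29.5
```

```bash
python3 e.py
```

```text
[-4.35899805  2.02824569 -2.74995316] [0.48507422 1.26396764 0.11817302] 1.1806092186870896 29.5090281593606
jaw px behind scene7 (np.float64(0.0), np.int64(13), [0.0, 0.0, 0.0, 0.0, 0.0, 0.1, 0.1, 0.1, 0.0, 0.0, -0.1, -0.2, 0.0, 0.2])
```

Request:
send_rows --series '[[[0.2,0,0,0,3],[0.2,0,0,0,6],[0.2,0,0,0,6]]]'

```text
clock: 22.5
eef_pos: [647.0, -28.2, 228.3]
eef_rot: [-3.141, -0.0, 1.076]
wrist_force: [-3.9, 1.9, -2.6]
finger_gap: 29.5
```

```bash
python3 e.py
```

```text
[-3.92868413  1.85066556 -2.60597038] [0.56023124 1.26131809 0.07146632] 1.0763828897726002 29.520360060480627
jaw px behind scene7 (np.float64(0.0), np.int64(14), [0.0, -0.1, 0.0, 0.0, 0.0, 0.0, 0.0, 0.0, 0.0, 0.0, 0.0, 0.0, 0.0, 0.0])
```

Request:
send_rows --series '[[[0.2,0,0,0,3],[0.2,0,0,0,6],[0.2,0,0,0,6]]]'

```text
clock: 22.85
eef_pos: [647.1, -28.2, 228.4]
eef_rot: [-3.141, -0.0, 0.972]
wrist_force: [-4.4, 0.7, -2.5]
finger_gap: 29.9
```

```bash
python3 e.py
```

```text
[-4.44380521  0.72879862 -2.53218807] [0.6064023  1.26809705 0.00836406] 0.9719877803835177 29.928239701330476
jaw px behind scene7 (np.float64(0.0), np.int64(14), [0.0, 0.0, 0.0, 0.0, 0.0, 0.0, 0.0, 0.0, 0.0, 0.1, 0.3, 0.3, -0.2, -0.1])
```

Request:
send_rows --series '[[[0.2,0,0,0,3],[0.2,0,0,0,6],[0.2,0,0,0,6]]]'

```text
clock: 23.2
eef_pos: [647.2, -28.2, 228.5]
eef_rot: [3.141, -0.0, 0.867]
wrist_force: [-4.0, 2.2, -2.5]
finger_gap: 29.4
```

```bash
python3 e.py
```

```text
[-3.96288466  2.22252579 -2.50559202] [ 0.70578676  1.04959706 -0.00746486] 0.867329512544541 29.42806981019319
jaw px behind scene7 (np.float64(0.0), np.int64(13), [0.0, 0.0, 0.0, 0.0, -0.1, 0.0, 0.0, 0.0, 0.1, 0.5, 0.2, 0.3, -0.3, -0.1])
```

Request:
send_rows --series '[[[0.2,0,0,0,3],[0.2,0,0,0,6],[0.2,0,0,0,6]]]'

```text
clock: 23.55
eef_pos: [647.3, -28.3, 228.6]
eef_rot: [3.141, -0.001, 0.763]
wrist_force: [-1.3, 2.1, -2.2]
finger_gap: 29.4
```

```bash
python3 e.py; python3 -c "
from h import *
c=manip.camera('scene');save(c,'s9.png')
for n in ['scene7','s211','s9']:
    g=cv2.imread('pics/'+n+'.png').mean(2)
    print(n,g[316,280:292].round().tolist(),g[320,280:292].round().tolist())"
```

```text
[-1.32479069  2.10551478 -2.15922219] [0.53965676 0.71057904 0.03726957] 0.7626718951429647 29.350516717029578
jaw px behind scene7 (np.float64(0.0), np.int64(13), [0.0, 0.0, 0.0, 0.0, 0.0, 0.0, 0.0, -0.2, 0.4, 0.6, 0.1, 0.1, -0.3, -0.1])
scene7 [61.0, 93.0, 117.0, 66.0, 45.0, 67.0, 71.0, 69.0, 72.0, 72.0, 71.0, 69.0] [58.0, 62.0, 62.0, 38.0, 32.0, 55.0, 67.0, 71.0, 73.0, 71.0, 70.0, 60.0]
s211 [62.0, 95.0, 132.0, 107.0, 54.0, 40.0, 71.0, 69.0, 69.0, 71.0, 72.0, 68.0] [59.0, 62.0, 64.0, 42.0, 35.0, 39.0, 54.0, 69.0, 73.0, 68.0, 70.0, 70.0]
s9 [54.0, 57.0, 60.0, 39.0, 43.0, 66.0, 72.0, 75.0, 74.0, 73.0, 72.0, 63.0] [59.0, 51.0, 62.0, 44.0, 35.0, 54.0, 68.0, 70.0, 71.0, 71.0, 68.0, 63.0]
```

Request:
send_rows --series '[[[0.2,0,0,0,3],[0.2,0,0,0,6],[0.2,0,0,0,9],[0.2,0,0,0,12],[0.2,0,0,0,12]]]'

```text
clock: 24.15
eef_pos: [647.1, -28.1, 228.5]
eef_rot: [-3.141, -0.0, 0.553]
wrist_force: [-3.8, 3.5, -1.8]
finger_gap: 29.7
```

```bash
python3 e.py
```

```text
[-3.77265745  3.46462467 -1.79704764] [0.86936949 1.06925257 0.07647775] 0.5529081352354968 29.725599881138
jaw px behind scene7 (np.float64(0.0), np.int64(14), [0.0, 0.0, 0.0, 0.0, 0.0, 0.0, 0.0, 0.3, 0.3, 0.4, -0.2, -0.2, -0.3, -0.1])
```

Request:
send_rows --series '[[[0.2,0,0,0,3],[0.2,0,0,0,6],[0.2,0,0,0,8],[0.2,0,0,0,8]]]'

```text
clock: 24.6
eef_pos: [647.1, -28.1, 228.5]
eef_rot: [-3.141, -0.0, 0.414]
wrist_force: [-3.2, 3.0, -1.0]
finger_gap: 29.7
```

```bash
python3 e.py
```

```text
[-3.19174241  3.00185476 -1.01456765] [0.94689487 0.97991877 0.27382519] 0.4142097983461912 29.736297636051127
jaw px behind scene7 (np.float64(0.1), np.int64(14), [0.0, 0.1, 0.0, 0.0, 0.0, 0.1, 0.2, 0.2, 0.3, 0.4, 0.3, 0.1, -0.4, -0.1])
```

Request:
send_rows --series '[[[0.2,0,0,0,2],[0.2,0,0,0,4],[0.2,0,0,0,5],[0.2,0,0,0,5]]]'

```text
clock: 25.05
eef_pos: [647.1, -28.1, 228.5]
eef_rot: [-3.142, -0.0, 0.326]
wrist_force: [-2.6, 2.7, -0.3]
finger_gap: 30.1
```

```bash
python3 e.py
```

```text
[-2.56082959  2.67936759 -0.28277592] [1.07235893 0.9859866  0.32860216] 0.32621414854948694 30.11937146962875
jaw px behind scene7 (np.float64(0.2), np.int64(13), [0.1, 0.1, 0.0, 0.0, 0.3, 0.2, 0.3, 0.1, 0.2, 0.3, 0.2, 0.3, -0.3, -0.3])
```

Same torque rise as before, exactly 60° later, and no jaw motion: the cam is at its stop and the hex was slipping one facet. I back off into the play and pull the key out.

Request:
send_rows --series '[[[0.2,0,0,0,-4],[0.2,0,0,0,-8],[0.2,0,0,0,-10],[0.2,0,0,0,-10],[0.2,0,0,-5,-10],[0.2,0,0,-12,-10],[0.2,0,0,-22,-10],[0.2,0,0,-36,-10],[0.2,0,0,-50,-10],[0.2,0,0,-52,-10]]]'

```text
clock: 26.1
eef_pos: [647.8, -28.5, 284.1]
eef_rot: [3.138, -0.004, 0.499]
wrist_force: [0.3, 0.1, -2.7]
finger_gap: 29.3
```

```bash
python3 - <<'E'
from e import *
s=manip.read_state();print(s['eef_pos'],s['eef_rot'],s['joints'],s['wrist_force'],s['moment'],s['finger_gap'])
c=manip.camera('scene');b=np.ascontiguousarray(c['img'][:,:,::-1]);save(c,'s10.png');print('jaw',edge(b))
import jaw; jaw.rep(b)
w=manip.camera('wrist');save(w,'wrist10.png')
np.save('st10.npy',np.r_[s['eef_pos'],s['eef_rot']])
print(proj(w,[647.8,-27.5,113],s),proj(w,s['eef_pos']-[0,0,133],s))
for t in ['rack_center','fence']:
    r=manip.silhouettes(t,c);print(t,[(x['rect'],x['conf']) for x in r[:1]])
E
```

```text
[647.77125042 -28.53788794 284.13363645] [ 3.13829191 -0.0042521   0.49888593] [-1.00370938e-01  4.89000057e-01  1.09973419e+00 -3.27399718e-04
  1.54748551e+00  9.71553229e-01] [ 0.25096998  0.09154572 -2.67677787] [ 0.02541837  0.0824775  -0.01961629] 29.269046408481547
jaw (np.float64(0.1), np.int64(14), [0.0, 0.0, 0.1, 0.2, 0.1, 0.0, 0.1, 0.5, 0.7, 0.5, 0.2, 0.4, 0.0, 0.0])
jaw (0.65, 3.5625, 1.5625) caps (0.98, -3.5625, -0.3125) low jaw (0.64, 3.3125, 1.6875)
[58, 50, 53, 81, 92, 80, 67, 61, 64, 60, 51, 47, 44, 46, 54, 93, 126, 136, 124, 93, 58, 37, 32, 27, 25, 25, 37, 41, 47, 46]
[64, 43, 29, 54, 67, 71, 73, 72, 71, 64, 52, 55, 57, 64, 61, 64, 64, 63, 58, 52, 47, 46, 49, 46, 46, 47, 46, 42, 42, 49]
[323.6869829  223.53402159] [324.87409271 234.38619972]
rack_center [([230.1, 223.1, 65.6, 107.0], 0.96)]
fence [([182.3, 253.0, 179.8, 128.7], 0.77)]
```

Request:
send_rows --series '[[[0.2,-20,-11,0,7],[0.2,-40,-22,0,14],[0.2,-61,-33,0,21],[0.2,-61,-33,0,28],[0.2,-61,-33,0,28],[0.2,-61,-33,0,28]]]'

```text
clock: 26.9
eef_pos: [577.8, -28.5, 280.1]
eef_rot: [-3.142, 0.0, 0.014]
wrist_force: [0.7, -0.0, -2.4]
finger_gap: 29.7
```

```bash
python3 - <<'E'
from h import *
s=manip.read_state();c=manip.camera('wrist');save(c,'wrist11.png');print(s['eef_pos'],s['eef_rot'],s['joints'][5])
p=proj(c,[647.8,-27.5,113],s);print(p);u0,v0=(p-15).astype(int)
g=cv2.resize(c['img'][v0:v0+31,u0:u0+31].max(2),None,fx=8,fy=8,interpolation=cv2.INTER_CUBIC)
print(c['img'][v0:v0+31:2,u0:u0+31:2].max(2))
for th in (45,55,65,75):
    m=(g<th).astype('u1')*255
    k=max(cv2.findContours(m,cv2.RETR_EXTERNAL,cv2.CHAIN_APPROX_NONE)[0],key=cv2.contourArea)
    q=np.array([onz(c,(x+.5)/8-.5+u0,(y+.5)/8-.5+v0,113,s)[:2] for x,y in k[:,0]])
    M=cv2.moments(np.float32(q)[:,None]);
    if M['m00']<20: continue
    ctr=np.array([M['m10'],M['m01']])/M['m00'];d=q-ctr
    w=[np.mean([np.ptp(d@[np.cos(t+j*np.pi/3),np.sin(t+j*np.pi/3)]) for j in range(3)]) for t in np.radians(np.arange(60))]
    print(th,ctr,M['m00'],'flat normal',np.argmin(w),min(w),np.argmax(w),max(w))
E
```

```text
[577.83238374 -28.4934967  280.08611291] [-3.14153664e+00  4.86885385e-04  1.40505071e-02] 1.4441723800618624
[326.15009939 134.84921977]
[[154 227 233 233 233 232 234 233 233 233 233 233 220 163 135 177]
 [148 220 232 233 233 232 229 223 226 228 225 232 225 177 137 173]
 [133 180 204 200 199 199 180 154 173 181 172 220 230 184 134 171]
 [ 95 126 142 127 127 128 115  97  85  81 111 160 216 174 125 166]
 [ 83 113 128 116  98  81  66  58  58  56  67 106 137 131 104 133]
 [ 86 104 128 117  70  62  60  60  60  61  58  65  91 100  83  90]
 [ 86  99 128 109  67  60  59  60  59  63  62  53  62  82  77  85]
 [ 88  89 126  99  63  60  61  62  62  62  62  60  56  79  77  78]
 [ 90  85 116  90  64  61  60  61  62  61  62  63  65  89  84  77]
 [ 93  85 113  84  63  62  60  60  62  61  62  60  76 104  94  78]
 [ 94  86 119 101  69  60  60  59  60  61  62  57  86 113 107  79]
 [100  84 113 124  98  67  60  60  61  60  61  58 102 126 122  85]
 [ 99  86 103 130 129 101  70  61  63  71  85 102 132 136 123  84]
 [101  89  99 131 136 131 108  89 101 118 127 130 131 134 124  85]
 [102  91  91 126 135 133 137 135 133 135 135 134 136 140 131  86]
 [103  93  89 123 139 143 148 141 135 135 132 134 140 151 142  90]]Traceback (most recent call last):
  File "<stdin>", line 8, in <module>
ValueError: max() iterable argument is empty
```

```bash
python3 - <<'E'
from h import *
s=manip.read_state();c=manip.camera('wrist');I2=cv2.imread('pics/wrist2.png').max(2);I11=c['img'].max(2)
s2=np.load('st2.npy');st2=dict(eef_pos=s2[:3],eef_rot=s2[3:])
for I,st,ths in ((I2,st2,(60,65,70)),(I11,s,(70,74,78))):
    u0,v0=(proj(c,[647.8,-27.5,113],st)-12).astype(int)
    g=cv2.resize(I[v0:v0+25,u0:u0+25],None,fx=8,fy=8,interpolation=cv2.INTER_CUBIC)
    for th in ths:
        n,l,sz,ct=cv2.connectedComponentsWithStats((g<th).astype('u1'));L=l[100,100]
        y,x=np.nonzero(l==L);h=cv2.convexHull(np.c_[x,y].astype('f4'))[:,0]
        q=np.array([onz(c,(a+.5)/8-.5+u0,(b+.5)/8-.5+v0,113,st)[:2] for a,b in h]);ctr=q.mean(0)
        M=cv2.moments(np.float32(q)[:,None]);ctr=np.array([M['m10'],M['m01']])/M['m00']
        # best hexagon overlap
        from itertools import product
        best=[]
        P=np.array([onz(c,(a+.5)/8-.5+u0,(b+.5)/8-.5+v0,113,st)[:2] for a,b in zip(x[::7],y[::7])])
        d=P-ctr
        for t in range(60):
            r=np.max([d@[np.cos(np.radians(t+60*j)),np.sin(np.radians(t+60*j))] for j in range(6)],0);best.append(np.percentile(r,99)+np.percentile(r,95))
        print(th,L,sz[L,4]/64,ctr.round(1),'normal',np.argmin(best),min(best)/2,max(best)/2)
E
```

```text
60 1 214.578125 [645.8 -29.5] normal 5 6.522770184364241 6.803413388453122
65 1 256.53125 [645.8 -28.8] normal 8 6.652326065241171 7.049812403893688
70 1 281.203125 [645.8 -28.8] normal 8 6.867013518641945 7.2264123367921735
70 1 255.265625 [647.9 -28. ] normal 17 6.4380668394545655 6.886823913921873
74 1 267.640625 [647.9 -28. ] normal 20 6.594921704287529 7.032235591685559
78 1 279.125 [647.9 -28. ] normal 19 6.7499019533224995 7.177022979303908
```

```bash
cat > hexfit.py <<'E'
from h import *
from scipy.optimize import differential_evolution as DE
def fit(I,c,st,z=111.):
    L=cv2.GaussianBlur(np.log(I.astype(np.float32)+20),(0,0),.6)
    t=np.linspace(-.42,.42,9)
    def pts(p,r):
        cx,cy,a=p;o=[]
        for j in range(6):
            n=a+j*np.pi/3;nx,ny=np.cos(n),np.sin(n);e=2*7.5/np.sqrt(3)*t
            o.append(np.c_[cx+r*nx-e*ny,cy+r*ny+e*nx])
        return np.vstack(o)
    P=campose(c,st)
    def samp(xy):
        q=(np.c_[xy,np.full(len(xy),z)]-P[:3,3])@P[:3,:3];uv=(q[:,:2]/q[:,2:]*foc(c)+[c['cx'],c['cy']]).astype(np.float32)
        return cv2.remap(L,uv[:,0].copy(),uv[:,1].copy(),cv2.INTER_LINEAR)[:,0]
    def cost(p):
        d=samp(pts(p[:3],p[3]+1))-samp(pts(p[:3],p[3]-1))
        return -np.clip(d,-.3,.35).mean()
    r=DE(cost,[(643,652),(-32,-24),(0,np.pi/3),(6.3,8.5)],seed=1,popsize=25,tol=1e-8)
    prof=[-min(cost([r.x[0],r.x[1],np.radians(a),s]) for s in np.arange(6.3,8.5,.2)) for a in range(0,60,6)]
    return r.x[:2].round(1),np.degrees(r.x[2]).round(1),r.x[3].round(2),round(-r.fun,3),np.round(prof,3).tolist()
if __name__=='__main__':
    s=manip.read_state();c=manip.camera('wrist');s2=np.load('st2.npy')
    for z in (113,110):
        print('start',fit(cv2.imread('pics/wrist2.png').max(2),c,dict(eef_pos=s2[:3],eef_rot=s2[3:]),z))
        print('now',fit(c['img'].max(2),c,s,z))
E
python3 hexfit.py
```

```text
start (array([645.8, -28.2]), np.float64(6.5), np.float64(6.73), np.float64(0.345), [0.3409999907016754, 0.3449999988079071, 0.34200000762939453, 0.3370000123977661, 0.3310000002384186, 0.32600000500679016, 0.32499998807907104, 0.328000009059906, 0.3330000042915344, 0.33799999952316284])
now (array([647.8, -27.8]), np.float64(17.8), np.float64(6.89), np.float64(0.341), [0.32600000500679016, 0.3319999873638153, 0.33799999952316284, 0.3400000035762787, 0.3370000123977661, 0.33399999141693115, 0.328000009059906, 0.3240000009536743, 0.32199999690055847, 0.32199999690055847])
start (array([645.9, -28.3]), np.float64(6.7), np.float64(6.82), np.float64(0.345), [0.3409999907016754, 0.3440000116825104, 0.34299999475479126, 0.3370000123977661, 0.3310000002384186, 0.3269999921321869, 0.32499998807907104, 0.328000009059906, 0.3330000042915344, 0.33799999952316284])
now (array([647.8, -27.9]), np.float64(18.2), np.float64(6.9), np.float64(0.341), [0.32499998807907104, 0.3319999873638153, 0.33799999952316284, 0.3409999907016754, 0.3370000123977661, 0.3330000042915344, 0.3269999921321869, 0.32199999690055847, 0.32100000977516174, 0.32100000977516174])
```

Request:
send_rows --series '[[[0.2,35,0.3,0,7],[0.2,69,0.7,0,13],[0.2,69,0.7,0,13],[0.2,69,0.7,8,13],[0.2,69,0.7,18,13],[0.2,69,0.7,18,13],[0.2,69,0.7,18,13]]]'

```text
clock: 27.75
eef_pos: [646.3, -28.5, 262.7]
eef_rot: [-3.142, -0.0, -0.216]
wrist_force: [-0.2, -0.6, -3.1]
finger_gap: 29.8
```

```bash
python3 -c "
from h import *
s=manip.read_state();print(s['wrist_force'],s['moment'],s['eef_pos'],s['eef_rot'],s['joints'][5])"
```

```text
[-0.1775596  -0.58559603 -3.09013734] [0.09649341 0.08271269 0.00294425] [646.27495617 -28.47167358 262.6671321 ] [-3.14158738e+00 -2.94288440e-05 -2.15923151e-01] 1.6860844341478707
```

Request:
send_rows --series '[[[0.2,0.7,0,4,0],[0.2,0.7,0,8,0],[0.2,0.7,0,12,0],[0.2,0.7,0,15,0],[0.2,0.7,0,17,0],[0.2,0.7,0,18,0],[0.2,0.7,0,18,0]]]'

```text
clock: 28.45
eef_pos: [647.4, -28.6, 244.3]
eef_rot: [3.142, 0.0, -0.216]
wrist_force: [0.8, 0.2, -2.9]
finger_gap: 29.9
```

Request:
send_rows --series '[[[0.2,0,0,1,0],[0.2,0,0,2,0],[0.2,0,0,3,0],[0.2,0,0,4,0],[0.2,0,0,4,0]]]'

```text
clock: 28.95
eef_pos: [647.4, -28.6, 240.4]
eef_rot: [-3.141, 0.0, -0.216]
wrist_force: [0.8, 0.9, -1.6]
finger_gap: 29.5
```

Request:
send_rows --series '[[[0.2,0,0,2,0],[0.2,0,0,4,0],[0.2,0,0,6,0],[0.2,0,0,8,0],[0.2,0,0,10,0],[0.2,0,0,11,0],[0.2,0,0,11,0],[0.2,0,0,11,0]]]'

```text
clock: 29.75
eef_pos: [647.3, -28.5, 229.1]
eef_rot: [-3.141, 0.001, -0.216]
wrist_force: [-1.3, 2.8, -4.3]
finger_gap: 29.9
```

```bash
python3 -c "
from h import *
s=manip.read_state();print(s['wrist_force'],s['moment'],s['eef_pos'],s['eef_rot'],s['joints'][5])"
```

```text
[-1.25047918  2.81846546 -4.30877981] [ 0.79768071  0.49651918 -0.02242628] [647.31756729 -28.5186241  229.11435666] [-3.14149587e+00  6.24631234e-04 -2.16373308e-01] 1.6865348547467145
```

Request:
send_rows --series '[[[0.2,0,0,0,4],[0.2,0,0,0,8],[0.2,0,0,0,12],[0.2,0,0,0,15],[0.2,0,0,0,15]]]'

```text
clock: 30.25
eef_pos: [647.4, -28.3, 229.3]
eef_rot: [-3.141, 0.0, -0.479]
wrist_force: [-1.9, 3.6, -2.9]
finger_gap: 29.5
```

```bash
python3 e.py
```

```text
[-1.86712859  3.64823351 -2.91659058] [1.26831499 0.55565847 0.08407136] -0.47876731925469196 29.473012027435225
jaw px behind scene7 (np.float64(0.2), np.int64(13), [0.5, 0.5, 0.2, 0.2, -0.1, 0.2, 0.1, 0.1, 0.0, 0.0, 0.1, 0.3, 0.0, 0.3])
```

Request:
send_rows --series '[[[0.2,0,0,0,2],[0.2,0,0,0,4],[0.2,0,0,0,4]]]'

```text
clock: 30.6
eef_pos: [647.4, -28.4, 229.3]
eef_rot: [-3.141, 0.0, -0.547]
wrist_force: [-1.5, 5.0, -3.4]
finger_gap: 29.6
```

```bash
python3 e.py
```

```text
[-1.54659053  5.01307125 -3.38592372] [1.4883785  0.54376782 0.10313144] -0.5469273258148257 29.566542496719187
jaw px behind scene7 (np.float64(0.0), np.int64(13), [0.4, 0.5, 0.0, -0.1, 0.1, 0.1, 0.0, 0.0, 0.0, 0.0, 0.1, -0.2, 0.0, 0.1])
```

Request:
send_rows --series '[[[0.2,0,0,0,2],[0.2,0,0,0,4],[0.2,0,0,0,4]]]'

```text
clock: 30.95
eef_pos: [647.4, -28.4, 229.3]
eef_rot: [-3.141, 0.0, -0.617]
wrist_force: [-2.1, 3.4, -3.6]
finger_gap: 29.6
```

```bash
python3 e.py
```

```text
[-2.13167536  3.36953747 -3.55016751] [1.54591569 0.47450385 0.22538906] -0.6165353075605888 29.596711147976414
jaw px behind scene7 (np.float64(0.0), np.int64(13), [0.4, 0.4, -0.3, -0.1, -0.1, 0.0, 0.0, 0.0, 0.0, 0.0, 0.0, -0.2, 0.0, 0.1])
```

Request:
send_rows --series '[[[0.2,0,0,0,2],[0.2,0,0,0,3],[0.2,0,0,0,3]]]'

```text
clock: 31.3
eef_pos: [647.4, -28.5, 229.4]
eef_rot: [-3.141, 0.0, -0.669]
wrist_force: [-2.1, 5.3, -3.9]
finger_gap: 29.5
```

```bash
python3 e.py
```

```text
[-2.11299875  5.29622186 -3.93717077] [1.64898935 0.39620296 0.33074695] -0.6690992534151186 29.519723847784796
jaw px behind scene7 (np.float64(0.0), np.int64(13), [0.4, 0.2, -0.2, 0.1, -0.1, 0.1, 0.0, 0.0, 0.0, 0.0, 0.0, -0.1, 0.0, 0.2])
```

Request:
send_rows --series '[[[0.2,0,0,-4,0],[0.2,0,0,-10,0],[0.2,0,0,-18,0],[0.2,0,0,-30,0],[0.2,0,0,-44,0],[0.2,0,0,-52,0],[0.2,0,0,-52,0]]]'

```text
clock: 32.05
eef_pos: [647.8, -28.9, 283.7]
eef_rot: [-3.14, -0.003, -0.67]
wrist_force: [0.2, -1.5, -2.6]
finger_gap: 29.6
```

```bash
python3 -c "
from h import *
s=manip.read_state();print(s['wrist_force'],s['moment'],s['eef_pos'],s['eef_rot'])
Rm=R.from_euler('xyz',s['eef_rot']).as_matrix()
print(Rm.T@(np.array([577.8,-28.5,281])-s['eef_pos']),np.degrees(s['eef_rot'][2]))"
```

```text
[ 0.24788504 -1.49034458 -2.57121958] [0.10575095 0.05314235 0.04177598] [647.82522599 -28.89703416 283.73704141] [-3.13997584e+00 -3.10082591e-03 -6.70256646e-01]
[-55.13098189  43.191721     2.49627293] -38.4028769999602
```

Request:
send_rows --series '[[[0.2,-18,14,1,-8],[0.2,-37,29,1,-16],[0.2,-55,43,1,-24],[0.2,-55,43,1,-32],[0.2,-55,43,1,-38.4],[0.2,-55,43,1,-38.4],[0.2,-55,43,1,-38.4]]]'

```text
clock: 32.75
eef_pos: [577.6, -28.2, 280.3]
eef_rot: [3.141, 0.0, -0.003]
wrist_force: [-0.1, 0.5, -2.0]
finger_gap: 29.8
```

```bash
python3 hexfit.py; python3 -c "
from h import *
s=manip.read_state();c=manip.camera('wrist');save(c,'wrist12.png');print(s['eef_pos'],s['eef_rot'])
Rm=R.from_euler('xyz',s['eef_rot']).as_matrix();print(Rm.T@(np.array([503,232,281])-s['eef_pos']))"
```

```text
start (array([645.7, -28.2]), np.float64(5.9), np.float64(6.72), np.float64(0.345), [0.3409999907016754, 0.3449999988079071, 0.34299999475479126, 0.3370000123977661, 0.33000001311302185, 0.32600000500679016, 0.32499998807907104, 0.3269999921321869, 0.3319999873638153, 0.3370000123977661])
now (array([647.9, -27.7]), np.float64(11.1), np.float64(6.87), np.float64(0.341), [0.33399999141693115, 0.3400000035762787, 0.3409999907016754, 0.3370000123977661, 0.3319999873638153, 0.32899999618530273, 0.32600000500679016, 0.32499998807907104, 0.32499998807907104, 0.32899999618530273])
start (array([645.9, -28.3]), np.float64(6.5), np.float64(6.83), np.float64(0.345), [0.3409999907016754, 0.3440000116825104, 0.34299999475479126, 0.3370000123977661, 0.33000001311302185, 0.3269999921321869, 0.32600000500679016, 0.328000009059906, 0.3330000042915344, 0.33799999952316284])
now (array([648. , -27.7]), np.float64(9.6), np.float64(6.92), np.float64(0.342), [0.33500000834465027, 0.3400000035762787, 0.3400000035762787, 0.335999995470047, 0.3319999873638153, 0.328000009059906, 0.3240000009536743, 0.3230000138282776, 0.3240000009536743, 0.328000009059906])
[577.60820901 -28.21681815 280.22327783] [ 3.14153169e+00  3.01410721e-04 -3.20518286e-03]
[ -75.44209753 -259.97630253   -0.76983131]
```

Request:
send_rows --series '[[[0.2,-11,-38,0,0],[0.2,-22,-76,0,0],[0.2,-33,-114,0,0],[0.2,-44,-152,0,0],[0.2,-55,-190,0,0],[0.2,-66,-228,0,0],[0.2,-75.4,-260,0,0],[0.2,-75.4,-260,0,0],[0.2,-75.4,-260,0,0],[0.2,-75.4,-260,0,0]]]'

```text
clock: 33.85
eef_pos: [502.5, 231.1, 280.3]
eef_rot: [3.141, 0.0, -0.002]
wrist_force: [-0.0, -0.8, -2.0]
finger_gap: 29.8
```

```bash
python3 - <<'E'
from h import *
s=manip.read_state();print(s['eef_pos'],s['eef_rot'])
for n in ['scene','side']:
    c=manip.camera(n);save(c,n+'13.png')
    # block top in the first pictures: fit block silhouettes
    r=manip.silhouettes('holder_mouth',c)
    for x in r[:2]:
        m=x['pixels'].astype('u1');print(n,x['rect'],x['conf'])
        h=cv2.convexHull(np.argwhere(m)[:,::-1].astype(np.int32));a=cv2.approxPolyDP(h,2.5,True)[:,0];print([(tuple(p.tolist()),onz(c,*p,60).round(0)[:2].tolist()) for p in a])
st1=np.load('st1.npy');st=dict(eef_pos=st1[:3],eef_rot=st1[3:]);w=manip.camera('wrist')
P=[onz(w,u,v,60,st) for u,v in [(287,105),(380,121),(367,212),(276,199)]];print(np.round(P,1),np.mean(P,0))
E
```

```text
[502.49110009 231.08961092 280.3366753 ] [ 3.14126605e+00  1.14474341e-04 -1.50625584e-03]
scene [439.5, 267.8, 44.0, 49.9] 0.77
[((482, 277), [475.0, 267.0]), ((473, 318), [599.0, 249.0]), ((441, 309), [589.0, 189.0]), ((450, 270), [468.0, 202.0])]
side [281.8, 318.5, 58.2, 70.0] 0.71
[((338, 332), [465.0, 202.0]), ((338, 358), [448.0, 254.0]), ((320, 388), [455.0, 313.0]), ((282, 371), [519.0, 303.0]), ((280, 347), [541.0, 261.0]), ((300, 321), [533.0, 197.0])]
[[473.6 270.9  60. ]
 [541.4 259.8  60. ]
 [533.5 192.3  60. ]
 [463.8 202.2  60. ]] [503.06525848 231.28707124  60.        ]
```

Request:
send_rows --series '[[[0.2,0.5,-0.5,30,0],[0.2,0.5,-0.5,60,0],[0.2,0.5,-0.5,75,0],[0.2,0.5,-0.5,80,0],[0.2,0.5,-0.5,84,0],[0.2,0.5,-0.5,88,0],[0.2,0.5,-0.5,91,0],[0.2,0.5,-0.5,94,0],[0.2,0.5,-0.5,97,0],[0.2,0.5,-0.5,97,0]]]'

```text
clock: 35.1
eef_pos: [502.6, 232.3, 183.1]
eef_rot: [3.141, 0.0, 0.0]
wrist_force: [0.1, 0.7, -2.3]
finger_gap: 29.7
```

Tip is about 11 mm into the hole with no force. I lower it further and let go.

Request:
send_rows --series '[[[0.2,0,0,6,0],[0.2,0,0,14,0],[0.2,0,0,22,0],[0.2,0,0,30,0],[0.2,0,0,34,0],[0.2,0,0,36,0],[0.2,0,0,36,0]]]'

```text
clock: 35.8
eef_pos: [502.7, 232.3, 147.3]
eef_rot: [3.142, 0.0, -0.0]
wrist_force: [0.6, -0.1, -2.7]
finger_gap: 29.4
```

Request:
send_rows --series '[[[0.2,0,0,0,0],[0.9,0,0,0,0],[0.9,0,0,0,0],[0.9,0,0,0,0],[0.9,0,0,0,0],[0.9,0,0,0,0],[0.9,0,0,0,0],[0.9,0,0,0,0],[0.9,0,0,0,0]]]'

```text
clock: 36.7
eef_pos: [502.7, 232.3, 147.5]
eef_rot: [-3.142, 0.0, -0.0]
wrist_force: [0.8, -0.4, -0.3]
finger_gap: 84.5
```

Request:
send_rows --series '[[[0.9,0,0,-20,0],[0.9,0,0,-55,0],[0.9,0,0,-90,0],[0.9,0,0,-120,0],[0.9,0,0,-130,0],[0.9,-55,0,-130,0],[0.9,-55,0,-130,0],[0.9,-55,0,-130,0]]]'

```text
clock: 37.5
eef_pos: [447.0, 232.4, 277.1]
eef_rot: [3.142, 0.0, 0.001]
wrist_force: [0.3, -0.6, -0.1]
finger_gap: 84.6
```

```bash
python3 - <<'E'
from e import *
s=manip.read_state();print(s['eef_pos'],s['wrist_force'],s['finger_gap'],s['clock'])
for n in ['scene','side']:
    c=manip.camera(n);save(c,n+'14.png');r=manip.silhouettes('key_grip',c);print(n,[(x['rect'],round(x['conf'],2)) for x in r[:2]])
    print({t:[np.round(x['rect']).tolist() for x in manip.find_in(t,c)[:1]] for t in ['bottle_center','jar_center','tipbox_center','rack_center']})
    if n=='scene':
        b=np.ascontiguousarray(c['img'][:,:,::-1]);print('jaw',edge(b));import jaw;jaw.rep(b)
    # head centre vs start picture
    a=cv2.imread(f'pics/{n}0.png');b=np.ascontiguousarray(c['img'][:,:,::-1]);x,y=(459,234) if n=='scene' else (292,280)
    rr=cv2.matchTemplate(b[y-15:y+45,x-15:x+45],a[y:y+30,x:x+30],cv2.TM_CCOEFF_NORMED);_,v,_,l=cv2.minMaxLoc(rr);print('head shift px',l[0]-15,l[1]-15,v)
E
```

```text
[447.02258338 232.44111156 277.13344837] [ 0.33204315 -0.59058817 -0.10143471] 84.55109305798442 37.5
scene [([462.7, 236.1, 17.5, 51.3], 0.74), ([227.5, 222.5, 70.5, 111.3], 0.29)]
{'bottle_center': [[495.0, 310.0, 48.0, 79.0]], 'jar_center': [[402.0, 242.0, 24.0, 32.0]], 'tipbox_center': [[158.0, 221.0, 62.0, 43.0]], 'rack_center': [[285.0, 259.0, 18.0, 64.0]]}
jaw (np.float64(0.0), np.int64(13), [0.0, 0.0, 0.0, 0.0, 0.0, 0.0, 0.0, 0.0, 0.0, 0.0, 0.1, 0.2, 0.0, 0.2])
jaw (0.67, -7.9375, -1.1875) caps (0.98, -3.5625, -0.3125) low jaw (0.88, -7.8125, -0.8125)
[69, 57, 102, 148, 156, 155, 154, 154, 151, 128, 73, 44, 36, 37, 47, 87, 127, 144, 143, 125, 106, 100, 89, 61, 45, 43, 52, 75, 102, 104]
[104, 66, 37, 60, 63, 64, 67, 65, 66, 56, 49, 75, 121, 137, 148, 149, 150, 148, 134, 95, 51, 41, 44, 40, 45, 43, 42, 38, 45, 44]
head shift px 0 1 0.7898438572883606
side [([293.0, 280.9, 25.2, 65.3], 0.85)]
{'bottle_center': [[160.0, 308.0, 54.0, 94.0]], 'jar_center': [[365.0, 296.0, 34.0, 50.0]], 'tipbox_center': [[388.0, 170.0, 39.0, 39.0]], 'rack_center': [[259.0, 160.0, 88.0, 59.0]]}
head shift px -1 0 0.7165772318840027
```

```bash
python3 -c "
from h import *
print(manip.sign_off())"
```

```text
the job is handed in; nothing more can be done
None
```

I turned the clamp to its stop with the key and stood the key back in its block, then handed the job in at about 37.5 s. The hand-in gave no verdict.

**What I did:** I took the key from its block, located the socket with the wrist camera and seated the key about 30 mm below the slot's mouth. I made a first quarter turn, let go with the key still seated, took a fresh grip and turned on to the stop.

**What went wrong on the way:** At the stop I kept turning after the jaw had stopped moving, and the hex slipped over a facet. Backing off and pulling the key out then dragged the cam back to about 169°. I put the key back in, turned to the stop again and pulled it straight up.

**Last checks:**
- **Cam:** from the socket's angle in the wrist picture I put it at about 175 to 177° (3.06 to 3.09 rad). That reading is good to a few degrees, and the limit is 166° (2.9 rad).
- **Jaw and rack:** the jaw had moved about 7.9 px in the scene camera, and the full 14 mm is 7.6 px. The rack had moved about 3.6 px (6 to 7 mm), and the jaw and rack had stopped moving. I did not measure the gap between rack and fence directly.
- **Key:** its head is within 1 px of where it started in both fixed cameras, so it is standing in the block.
- **Bystanders:** the bottle, jar and blue box show no movement beyond a few pixels of detector noise.

One detector disagreed: in the last scene picture it labelled the jaw as the rack. I relied on direct image matching instead.

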